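# Thread the spindle through a craft-tape dispenser and its roll

### The arm

A 6-joint arm with a two-finger parallel gripper is mounted at the origin on the work surface. World frame = base frame: x ahead of the robot, y to its left, z up, the work surface at z = 0. Lengths are in mm, angles in rad, forces in N, time in s.
With the tool pointing down it reaches from about 350 to 975 mm from the base axis. Payload 4.9 kg.
Tool frame: the origin (TCP) lies midway between the tips of the shut fingers; the grasp point (between the pads) lies 19 mm behind it; z points along the fingers, y is the line along which they close (so a half turn about z gives the same grasp; the last joint's range is limited). The gripper opens to 85 mm and grips with 20 to 120 N. Pads are 22 mm wide; open, the fingers measure 114 mm over their backs; the gripper's body (76 mm by 85 mm) begins 54 mm behind the grasp point. The pads swing forward as they close: fully open they stand 13 mm farther back than shut.
Start: joints at [-1.248, 0.053, 1.613, -0, 1.476, -0.119], TCP at [267.222, -564.973, 231.304] pointing down, gripper open.
Joint ranges: [-3.01, 3.01], [-1.01, 2.22], [0.06, 2.58], [-1.02, 4.17], [0.09, 2.62], [-3.14, 3.14]. Speed limits (rad/s): [2.57, 2.57, 3.14, 3.14, 3.14, 3.14].

### API

Orientations are given as a unit quaternion [w, x, y, z].
In Python, from workcell import sense, camera, robot, spotter gives the robot as it stands. The module is installed in compiled form; this text tells all that it offers.
- The arm moves only by the tool jog_arm, never from a script. Its argument "steps" is a list of rows, each an object of numbers: "dx", "dy", "dz": the shift along the tool's x, y, z scaled (see below); "turn": the turn about the tool's z scaled (see below); "fingers": the gripper command: -1 is fully open, 1 is shut, values between are in proportion. In form: [{"dx": .., "dy": .., "dz": .., "turn": .., "fingers": ..}, ...]. A call has 1 to 12 rows; each row is the pose to reach, as a shift and turn from the pose commanded when the call began, along the tool's axes at that moment, turning the shorter way round; what a row does not reach only later rows make up. The controller multiplies each number of a shift by 0.25 m and each number of a turn by 180 degrees. A row lasts 1/8 s, in which the tool goes at most 62.5 mm and 10.7 degrees, less where a joint would pass 70% of its speed; a pose out of reach is approached as far as the arm can. A call with a number of a shift or a turn outside -1 to 1 is refused whole. A call with a gripper value outside its range is refused whole. The fingers move at their own pace and stop on an object; "grip_force" is the grip in N (left out, the last holds). Time passes only in rows, so rows that repeat a pose let the fingers close. It gives the time, the measured TCP pose, the force, the opening and the grip force at its end, in the units of the state.
- sense(): the state, without advancing time (a new reading comes with each control period).
- camera(name): name is "scene" or "top" or "wrist"; returns a dict with "pixels" (400x640x3 uint8, red, green, blue), "camera_matrix" (3x3 intrinsics, pixels), "R" (3x3) and "t" (3): a world point X has camera coordinates R X + t. Camera axes: x right, y down, z forward; pixel columns grow to the right and rows downward; lengths in mm; the calibration is good to about 2 mm. A picture is of the moment at which its call begins. There is no depth.
- robot.finish_job(): hands the job in; it is judged then, once.
Trained networks look in a picture, given as the dict that the camera call returned (one of the last four; its "shot" number tells which), for a name from the list of things; names that differ only in an ending like _2 or _b are one class to them, and where a whole thing is asked for, a point or a joint stands for the part that bears it (a point fixed in the world has none). Each returns a list of dicts, best first, with "confidence" (0 to 1); they miss things now and then, are a little off and sometimes report something else, mostly with a low value. They report only what shows in the picture. A call takes as long as a camera call. They do not tell look-alikes from the thing itself.
- spotter.look_for(target, picture): "centre" ([column, row] in pixels, amid what is visible of it).
- spotter.silhouettes(target, picture): "pixels" (400x640 bool, what is visible of it) and "centre" ([column, row] in pixels, amid what is visible of it).
- spotter.spot_point(target, picture): "centre" ([column, row] in pixels: a listed point, or the origin of a listed thing).
The state is a dict: "time_s": time; "q": joint angles; "qd": joint speeds; "joint_torque": joint torques, N m; "ee_pos": TCP position; "eef_rot": TCP orientation; "ft_force": force on the tool from outside, world axes, zero at the start; "ft_torque": the same for the moment, N m; "opening": opening from 0.0 (shut) to 1.0 (fully open); "finger_force": force on a finger pad.
Only numpy, scipy, OpenCV 4.12 (cv2) and the standard library are available. Lean on these libraries where they do the work, as an engineer would, in place of code of your own. Each camera call takes 0.05 s, during which the arm holds its last target. There are 200 camera calls.

### The job

A new roll of tape has been dropped into the wooden dispenser but is not on its spindle yet. Take the flanged spindle from the wooden rest and thread it through the left cheek, the roll's core and the floating bush in the right cheek (feel for the bush, which may lie off centre), then push it home until its flange is flush on the left cheek, the spindle square across and the roll hanging on it. Press gently, never force it, and leave the cup, the glue bottle and the jar where they are.

Things in the scene. Friction and masses are not known exactly. Their poses are not given: they have to be found in the camera images.
- dispenser: Plywood tape dispenser, fixed on suction feet. Origin: centre of its underside; x from cutter bar to back, y along the spindle axis, z up. Base 170 (x -95 to 75) x 92 mm, top 30 mm up, with a well 48 mm wide in x in which the roll stands. Cheeks 12 mm thick at y 28 to 40 (left) and -40 to -28 (right), 60 mm wide in x, top 100 mm up. Toothed steel bar at x -97, up to 57 mm. +y side is kept free.
- bore_left (a point): Centre of the through bore, diameter 20.5 mm, of the left (+y) cheek, at the cheek's outer face, 70 mm above the table; axes as the dispenser's (y along the bore, pointing out of the dispenser). The spindle goes in here.
- window_right (a point): Centre of the 28 mm round window in the right (-y) cheek, at its outer face, opposite the bore, 80 mm from it. In the window floats a white nylon bush, 8 mm thick (y -30 to -38), bore 11 mm. It may lie up to 5 mm off centre both fore-aft and up-down (not told: feel for it); friction (2.5 N) keeps it where it is left, and it follows the spindle once the nose is in.
- roll_mid (a point): Centre of the loose orange tape roll (0.2 kg, 80 mm across, 46 mm wide, core hole 26 mm; y along its axis). It stands in the well, centre 7.6 mm below the bore axis, so that the core's top is 3.6 mm lower than the top of the spindle's thick part in the bore: the spindle's taper lifts it on the way through. Hung on the spindle its centre is 4 to 6 mm below the bore axis. It slides up to 5 mm to either cheek.
- spindle_mid (a point): Middle of the loose spindle (60 g), on its axis; y from nose to flange. It starts level in the rest, axis 40 mm up. From the flange's inner face: tube 18 mm across for 56 mm, taper to 66 mm, steel journal 9 mm across, nose tapering over its last 3 mm to a flat 6 mm across at 108 mm. Fingers beside the flange meet the left cheek 25 to 30 mm early, with the nose in the bush: let go, push the flange home.
- spindle_head (a point): Centre of the inner face (the one that comes to rest on the cheek) of the spindle's red flange, 32 mm across, 6 mm thick; axes as spindle_mid, which is 51 mm away. The rest holds the spindle from 32 to 40 and from 84 to 92 mm from here (give or take 2 mm); between flange and rest the tube is bare.
- spindle_tip (a point): Centre of the flat end of the spindle's nose, 108 mm from spindle_head; axes as spindle_mid. It meets the bush 70 mm in from the left cheek's outer face. Until then the left bore lets the spindle tilt about 0.2 rad any way, so that the tip can feel around for the bush by some 10 mm. With the flange home it stands 28 mm out of the right cheek.
- rest: Wooden tool rest, fixed: base 50 (x) x 72 (y) x 8 mm; two walls across it at y = 26 and -26, 8 mm thick, 44 mm high, notched to carry the spindle: 20 mm wide, floor 31 mm up at y = 26; 11 mm wide, floor 35.5 mm up at y = -26. Origin: centre of its underside. The spindle lies along its y, the flange beyond its +y end.
- paper_cup: White paper cup, 72 mm across the rim, 85 mm high, loose, upright, on the dispenser's -y side towards its back. Origin: centre of its underside. Leave alone.
- glue_bottle: Small white glue bottle with orange cap, 28 mm across, 85 mm high, loose, upright, on the dispenser's -y side. Origin: centre of its underside. Leave alone.
- bead_jar: Glass jar with blue lid, 54 mm across, 60 mm high, loose, upright, behind the dispenser. Origin: centre of its underside. Leave alone.
Not all that is in view belongs to the job. What is shaped like the part that bears spindle_mid but black or yellow is not meant.

How it is judged:
By the outcome, as a careful person would: the job done as asked, in the order asked, and still so for the second after the job is handed in, with the robot touching nothing.
It also fails if it takes over 72 s, if anything falls off the work surface, if the arm or the gripper's body presses on something with over 40 N, if the wrist force passes 120 N, or if a joint passes its speed limit or range.

## Working session

There is one attempt and no reset: what is moved stays moved. The work goes in short steps, Python scripts to look and compute and a tool call to move; the robot and the scene stay as the last step left them, time stands still between calls to the robot, and variables do not carry over. Pictures are saved under pics/ and viewed, at most 10 in all, crops included, and the job is handed in when it is done.

Besides the shell and the picture viewer there is one more tool, called after "Emit:" in YAML: its name, and indented under it one key for each argument. jog_arm: Moves the arm, as the interface text tells. Its arguments: {"type":"object","properties":{"steps":{"type":"array"},"grip_force":{"type":"number"}},"required":["steps"]}

```bash
mkdir -p pics
cat > h.py <<'E'
from workcell import sense, camera, robot, spotter
import numpy as np, cv2
def save(p,n): cv2.imwrite('pics/'+n,p['pixels'][:,:,::-1])
def proj(p,X):
    c=np.array(p['R'])@np.array(X,float)+np.array(p['t']).ravel(); u=np.array(p['camera_matrix'])@c; return u[:2]/u[2]
def ray(p,uv):
    R=np.array(p['R']);t=np.array(p['t']).ravel()
    d=R.T@np.linalg.inv(np.array(p['camera_matrix']))@np.array([*uv,1.]); return -R.T@t,d/np.linalg.norm(d)
def tri(obs):
    A=np.zeros((3,3));b=np.zeros(3)
    for p,uv in obs:
        c,d=ray(p,uv);M=np.eye(3)-np.outer(d,d);A+=M;b+=M@c
    X=np.linalg.solve(A,b); return X,[np.round(proj(p,X)-np.array(uv),1) for p,uv in obs]
def onz(p,uv,z):
    c,d=ray(p,uv); return c+d*(z-c[2])/d[2]
E
cat > a.py <<'E'
from h import *
P={n:camera(n) for n in('scene','top')}
for n,p in P.items(): save(p,n+'0.png')
s=sense();print(s['ee_pos'],s['eef_rot'],s['time_s'])
for n in ['bore_left','window_right','roll_mid','spindle_mid','spindle_head','spindle_tip','rest','dispenser','paper_cup','glue_bottle','bead_jar']:
    L={k:spotter.spot_point(n,p) for k,p in P.items()}
    for k in L: print(n,k,[(np.round(d['centre'],1).tolist(),round(d['confidence'],2)) for d in L[k][:4]])
    if all(L.values()):
        X,r=tri([(P[k],L[k][0]['centre']) for k in P]);print('   ',X.round(1),r)
E
python3 a.py
```

```text
[ 267.05187604 -564.45496275  230.19762217] [-9.18508565e-04  9.75700550e-01  2.19106339e-01 -7.84264428e-05] 0.1
bore_left scene [([296.7, 248.1], 0.63)]
bore_left top [([358.3, 166.8], 0.8)]
    [626.5 -74.3  88.6] [array([-0.8,  0.1]), array([-0.6, -0.2])]
window_right scene [([258.2, 259.6], 0.68)]
window_right top [([386.6, 174.2], 0.92)]
    [ 609.4 -150.1   75.8] [array([ 1.3, -0.1]), array([1. , 0.3])]
roll_mid scene [([282.2, 257.7], 0.92)]
roll_mid top [([368.0, 175.6], 0.8), ([367.3, 177.5], 0.64)]
    [ 612.1 -102.4   54.4] [array([-0.5,  0. ]), array([-0.4, -0.1])]
spindle_mid scene [([427.1, 197.9], 0.81), ([327.2, 208.6], 0.71), ([402.2, 145.4], 0.67), ([375.5, 173.1], 0.66)]
spindle_mid top [([179.8, 258.6], 0.82), ([229.1, 305.6], 0.81), ([215.0, 186.3], 0.75), ([297.4, 222.5], 0.55)]
    [ 418.  467. -234.] [array([-3.3,  0.6]), array([-3. , -1.6])]
spindle_head scene [([359.4, 146.6], 0.65), ([431.9, 214.8], 0.62), ([397.0, 155.9], 0.62), ([314.0, 191.2], 0.53)]
spindle_head top [([298.7, 242.2], 0.82), ([219.5, 166.7], 0.71), ([200.1, 246.5], 0.64), ([221.0, 230.0
[... 371 characters left out ...]
9.3])]
rest scene []
rest top [([248.4, 235.1], 0.95)]
dispenser scene [([281.1, 272.1], 0.77)]
dispenser top [([364.8, 180.5], 0.97)]
    [ 610.5 -103.8   -1.3] [array([ 1.3, -0.1]), array([1. , 0.4])]
paper_cup scene [([235.5, 338.6], 0.68), ([261.8, 263.9], 0.55)]
paper_cup top [([419.8, 145.1], 0.91)]
    [ 710.8 -252.2   -1.3] [array([-0.4,  0. ]), array([-0.3, -0.1])]
glue_bottle scene [([220.5, 287.8], 0.59)]
glue_bottle top [([416.3, 190.5], 0.68)]
    [ 584.7 -238.8   -3.4] [array([ 0.1, -0. ]), array([0.1, 0. ])]
bead_jar scene [([304.6, 327.6], 0.72)]
bead_jar top [([376.7, 126.7], 0.83), ([421.0, 146.2], 0.16)]
    [ 759.1 -128.3   16.5] [array([-3.2,  0.3]), array([-2.2, -0.9])]
```

View pics/top0.png

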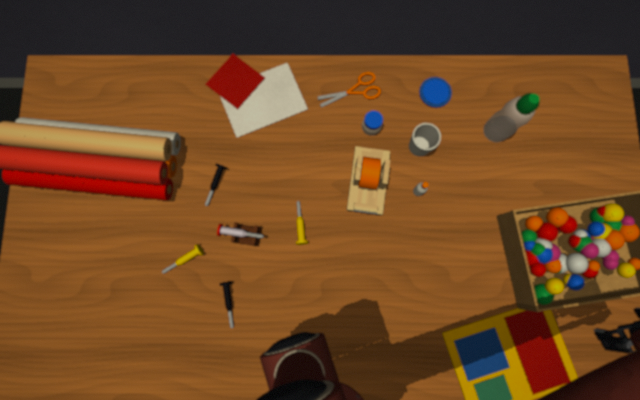

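View pics/scene0.png

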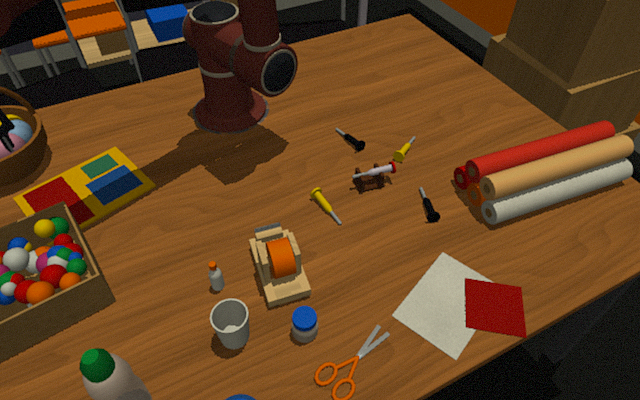

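The top view shows the rest holding the red-flanged spindle at (243,234), flange at (221,231). In the scene view it is at (375,173), flange (391,169). The black and yellow ones are decoys. The dispenser stands at (369,180) in the top view.

```bash
cat > b.py <<'E'
from h import *
P={n:camera(n) for n in('scene','top')}
win={'scene':(350,155,402,195),'top':(214,218,272,250)}
for n in ['spindle_mid','spindle_head','spindle_tip','rest']:
    o=[]
    for k,p in P.items():
        a,b,c,d=win[k]
        L=[q for q in spotter.spot_point(n,p) if a<q['centre'][0]<c and b<q['centre'][1]<d]
        print(n,k,[(np.round(q['centre'],1).tolist(),round(q['confidence'],2)) for q in L[:3]])
        if L:
            o.append((p,L[0]['centre'])); print('  z40',onz(p,L[0]['centre'],40 if n!='rest' else 0).round(1))
    if len(o)==2: print('   ',tri(o))
s=sense();print(s['q'])
E
python3 b.py
```

```text
spindle_mid scene [([376.4, 171.5], 0.58)]
  z40 [469.4 225.8  40. ]
spindle_mid top [([239.3, 236.4], 0.74)]
  z40 [457.2 222.5  40. ]
    (array([459.95753818, 228.08932853,  29.82638558]), [array([-1.5,  0.3]), array([-1.4, -0.7])])
spindle_head scene [([396.6, 155.8], 0.51), ([390.3, 166.8], 0.5)]
  z40 [443.5 304.7  40. ]
spindle_head top [([226.3, 230.3], 0.5)]
  z40 [472.6 255.9  40. ]
    (array([475.08200459, 260.31317164,  80.88940807]), [array([-5.8,  1. ]), array([-5.3, -2.8])])
spindle_tip scene [([351.4, 179.2], 0.65)]
  z40 [464.1 155.1  40. ]
spindle_tip top [([262.8, 236.0], 0.57)]
  z40 [458.3 163.3  40. ]
    (array([458.04408669, 161.99377751,  31.95316478]), [array([ 1. , -0.2]), array([0.9, 0.4])])
rest scene [([365.2, 181.4], 0.58)]
  z40 [454.3 204.9   0. ]
rest top [([246.0, 234.4], 0.55)]
  z40 [466.2 212.6   0. ]
    (array([462.94207156, 205.67025915,   8.90643734]), [array([ 2.2, -0.4]), array([2.1, 0.9])])
[-1.24800848e+00  5.26913685e-02  1.61286841e+00 -5.55974952e-05
  1.47602871e+00 -1.19026760e-01]
```

```bash
cat >> h.py <<'E'
import json,os
def cmd(): return json.load(open('cmd.json')) if os.path.exists('cmd.json') else [267.222,-564.973,231.304,0.4418]
def to_world(c,d):   # d: dx,dy,dz,turn in jog units
    a=c[3];ex=np.array([np.cos(a),np.sin(a)]);ey=np.array([np.sin(a),-np.cos(a)])
    xy=np.array(c[:2])+250*(d[0]*ex+d[1]*ey)
    return [*xy,c[2]-250*d[2],a-np.pi*d[3]]
def did(*d):
    c=to_world(cmd(),d);json.dump(c,open('cmd.json','w'));s=sense();print('cmd',np.round(c,2),'meas',s['ee_pos'].round(1) if hasattr(s['ee_pos'],'round') else s['ee_pos'],'F',np.round(s['ft_force'],1),'t',round(s['time_s'],2),'open',round(s['opening'],3));return c
def plan(x,y,z,a):
    c=cmd();v=np.array([x-c[0],y-c[1]]);w=c[3]
    print('PLAN dx %.4f dy %.4f dz %.4f turn %.4f'%((v[0]*np.cos(w)+v[1]*np.sin(w))/250,(v[0]*np.sin(w)-v[1]*np.cos(w))/250,(c[2]-z)/250,(w-a)/np.pi))
E
python3 - <<'E'
from h import *
p=camera('wrist');C=-p['R'].T@p['t'].ravel();print(C,p['R'],p['camera_matrix'])
plan(467,200,230,1.44)
c=cmd();a=c[3];v=C-np.array(c[:3]);print('cam in tool',v[0]*np.cos(a)+v[1]*np.sin(a),v[0]*np.sin(a)-v[1]*np.cos(a),-v[2])
E
```

```text
[ 337.99585053 -532.06127725  374.48253659] [[ 4.28512774e-01 -9.03535714e-01 -1.25171634e-04]
 [-8.60159722e-01 -4.07983583e-01  3.06063146e-01]
 [-2.76590051e-01 -1.31044300e-01 -9.52011205e-01]] [[347.47184455   0.         320.32632241]
 [  0.         347.47184455 201.72521901]
 [  0.           0.           1.        ]]
PLAN dx 2.0307 dy -2.4244 dz 0.0052 turn -0.3177
cam in tool 78.05037092208164 0.5089315572231534 -143.1785365893172
```

Emit:
jog_arm:
  steps:
    - {"dx": 0.8, "dy": -1.0, "dz": 0, "turn": 0, "fingers": -1}
    - {"dx": 0.8, "dy": -1.0, "dz": 0, "turn": 0, "fingers": -1}
    - {"dx": 0.8, "dy": -1.0, "dz": 0, "turn": 0, "fingers": -1}
    - {"dx": 0.8, "dy": -1.0, "dz": 0, "turn": 0, "fingers": -1}
    - {"dx": 0.8, "dy": -1.0, "dz": 0, "turn": 0, "fingers": -1}
    - {"dx": 0.8, "dy": -1.0, "dz": 0, "turn": 0, "fingers": -1}
    - {"dx": 0.8, "dy": -1.0, "dz": 0, "turn": 0, "fingers": -1}

```text
time_s: 2.62
ee_pos: [341.3, -253.5, 231.6]
eef_rot: [0.001, 0.976, 0.22, 0.0]
ft_force: [-0.1, -0.2, -0.5]
opening: 0.997
finger_force: 0.0
```

Emit:
jog_arm:
  steps:
    - {"dx": 0.8, "dy": -1.0, "dz": 0, "turn": 0, "fingers": -1}
    - {"dx": 0.8, "dy": -1.0, "dz": 0, "turn": 0, "fingers": -1}
    - {"dx": 0.8, "dy": -1.0, "dz": 0, "turn": 0, "fingers": -1}
    - {"dx": 0.8, "dy": -1.0, "dz": 0, "turn": 0, "fingers": -1}
    - {"dx": 0.8, "dy": -1.0, "dz": 0, "turn": 0, "fingers": -1}
    - {"dx": 0.8, "dy": -1.0, "dz": 0, "turn": 0, "fingers": -1}
    - {"dx": 0.8, "dy": -1.0, "dz": 0, "turn": 0, "fingers": -1}

```text
time_s: 3.5
ee_pos: [415.5, 57.2, 231.1]
eef_rot: [0.0, 0.976, 0.219, -0.001]
ft_force: [0.1, 0.1, -0.6]
opening: 1.002
finger_force: 0.0
```

Run:
```python
from h import *
did(.8,-1,0,0);did(.8,-1,0,0);plan(467,200,230,1.44);print(sense()['eef_rot'])
```

```text
cmd [ 341.13 -253.46  231.3     0.44] meas [415.5  57.2 231.1] F [ 0.1  0.1 -0.6] t 3.5 open 1.002
cmd [415.03  58.05 231.3    0.44] meas [415.5  57.2 231.1] F [ 0.1  0.1 -0.6] t 3.5 open 1.002
PLAN dx 0.4307 dy -0.4244 dz 0.0052 turn -0.3177
[ 2.88697953e-04  9.75745919e-01  2.18905386e-01 -5.00377955e-04]
```

Emit:
jog_arm:
  steps:
    - {"dx": 0.43, "dy": -0.42, "dz": 0, "turn": -0.318, "fingers": -1}
    - {"dx": 0.43, "dy": -0.42, "dz": 0, "turn": -0.318, "fingers": -1}
    - {"dx": 0.43, "dy": -0.42, "dz": 0, "turn": -0.318, "fingers": -1}
    - {"dx": 0.43, "dy": -0.42, "dz": 0, "turn": -0.318, "fingers": -1}
    - {"dx": 0.43, "dy": -0.42, "dz": 0, "turn": -0.318, "fingers": -1}
    - {"dx": 0.43, "dy": -0.42, "dz": 0, "turn": -0.318, "fingers": -1}
    - {"dx": 0.43, "dy": -0.42, "dz": 0, "turn": -0.318, "fingers": -1}

```text
time_s: 4.38
ee_pos: [468.3, 196.5, 231.2]
eef_rot: [0.0, 0.753, 0.658, -0.0]
ft_force: [0.4, 0.2, 0.3]
opening: 0.999
finger_force: 0.0
```

```bash
cat > c.py <<'E'
from h import *
import sys
w=camera('wrist');save(w,sys.argv[1])
for n,z in [('spindle_head',40),('spindle_mid',40),('spindle_tip',40),('rest',0)]:
    for q in spotter.spot_point(n,w)[:3]: print(n,np.round(q['centre'],1),round(q['confidence'],2),onz(w,q['centre'],z).round(1))
E
python3 -c "
from h import *
did(.43,-.42,0,-.318)"; python3 c.py w1.png
```

```text
cmd [467.32 198.93 231.3    1.44] meas [468.3 196.5 231.2] F [0.4 0.2 0.3] t 4.38 open 0.999
spindle_head [181.5 124.3] 0.96 [344.7 260.5  40. ]
spindle_head [489.3  57.7] 0.91 [631.6 280.7  40. ]
spindle_head [317.4 281.1] 0.87 [449.   77.3  40. ]
spindle_mid [357.9 267.6] 0.92 [494.5  87.8  40. ]
spindle_mid [139.5 142. ] 0.88 [300.6 249.7  40. ]
spindle_mid [318.5 151. ] 0.84 [469.4 218.3  40. ]
spindle_tip [ 95.  160.1] 0.8 [252.5 238.5  40. ]
spindle_tip [405. 254.] 0.79 [545.7  97.3  40. ]
spindle_tip [313.1 206. ] 0.76 [456.4 163.5  40. ]
rest [315.4 152.3] 0.7 [464.8 210.7   0. ]
```

View pics/w1.png

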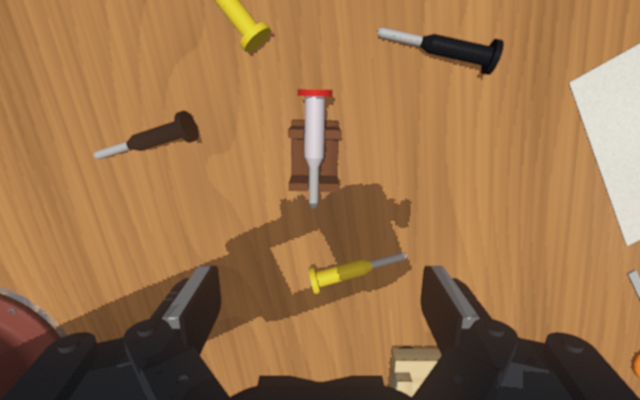

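The wrist view shows the spindle upright in the picture: flange at (315,93), taper end at (314,170), tip at (314,206), and the rest's walls at rows 128 and 183.

Run:
```python
from h import *
w=camera('wrist')
for uv in [(315,97),(314.7,130),(314,206)]: print(onz(w,uv,40).round(1))
h=onz(w,(315,97),40);t=onz(w,(314,206),40);print(np.linalg.norm(h-t),np.arctan2(h[1]-t[1],h[0]-t[0]))
plan(h[0],h[1]-15,120,np.arctan2(h[1]-t[1],h[0]-t[0]))
```

```text
[472. 270.  40.]
[467.7 240.3  40. ]
[456.8 165.1  40. ]
105.96059451097891 1.4259192352721777
PLAN dx 0.2247 dy -0.0103 dz 0.4452 turn 0.0047
```

Emit:
jog_arm:
  steps:
    - {"dx": 0.22, "dy": -0.01, "dz": 0.2, "turn": 0.005, "fingers": -0.4}
    - {"dx": 0.22, "dy": -0.01, "dz": 0.45, "turn": 0.005, "fingers": -0.4}
    - {"dx": 0.22, "dy": -0.01, "dz": 0.45, "turn": 0.005, "fingers": -0.4}
    - {"dx": 0.22, "dy": -0.01, "dz": 0.45, "turn": 0.005, "fingers": -0.4}

```text
time_s: 5.18
ee_pos: [472.2, 253.6, 119.5]
eef_rot: [0.0, 0.757, 0.654, -0.0]
ft_force: [-0.8, -0.1, 0.2]
opening: 0.701
finger_force: 0.0
```

```bash
python3 -c "
from h import *
did(.22,-.01,.45,.005)"; python3 c.py w2.png
```

```text
cmd [471.96 253.79 118.8    1.43] meas [472.2 253.6 119.5] F [-0.8 -0.1  0.2] t 5.17 open 0.701
spindle_head [233.8 105. ] 0.85 [429.3 329.6  40. ]
spindle_head [314.2 190. ] 0.77 [470.3 268.5  40. ]
spindle_head [554.5 129. ] 0.7 [626.2 286.2  40. ]
spindle_mid [ 83.8 237.7] 0.88 [306.4 257.5  40. ]
spindle_mid [319.4 257.3] 0.83 [466.5 218.9  40. ]
spindle_mid [180.8  41.7] 0.82 [406.4 369.1  40. ]
spindle_tip [407.   92.8] 0.79 [535.7 321.4  40. ]
spindle_tip [315.1 324.8] 0.65 [455.1 163.2  40. ]
spindle_tip [ 33.5 258.5] 0.64 [265.3 247.2  40. ]
rest [319.1 243.5] 0.92 [465.1 211.4   0. ]
```

View pics/w2.png

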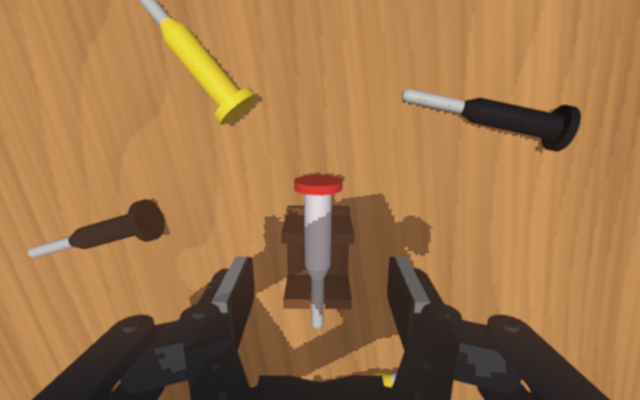

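Emit:
jog_arm:
  steps:
    - {"dx": 0, "dy": -0.008, "dz": 0.2, "turn": 0.001, "fingers": -0.4}
    - {"dx": 0, "dy": -0.008, "dz": 0.39, "turn": 0.001, "fingers": -0.4}
    - {"dx": 0, "dy": -0.008, "dz": 0.39, "turn": 0.001, "fingers": -0.4}
    - {"dx": 0, "dy": -0.008, "dz": 0.39, "turn": 0.001, "fingers": 1}
    - {"dx": 0, "dy": -0.008, "dz": 0.39, "turn": 0.001, "fingers": 1}
    - {"dx": 0, "dy": -0.008, "dz": 0.39, "turn": 0.001, "fingers": 1}
    - {"dx": 0, "dy": -0.008, "dz": 0.39, "turn": 0.001, "fingers": 1}
    - {"dx": 0, "dy": -0.008, "dz": 0.39, "turn": 0.001, "fingers": 1}
  grip_force: 40

```text
time_s: 6.42
ee_pos: [471.8, 254.8, 23.9]
eef_rot: [0.001, 0.758, 0.653, 0.002]
ft_force: [-1.2, 0.7, 6.4]
opening: 0.198
finger_force: 38.8
```

```bash
python3 -c "
from h import *
did(0,-.008,.39,.001)"; python3 c.py w3.png
```

```text
cmd [469.99 254.08  21.3    1.42] meas [471.8 254.8  23.9] F [-1.2  0.7  6.4] t 6.42 open 0.198
spindle_head [ 49.3 294.4] 0.9 [359.  267.8  40. ]
spindle_head [322.1 257.6] 0.78 [474.6 267.7  40. ]
spindle_head [179.  115.6] 0.7 [432.3 330.5  40. ]
spindle_mid [317.3 358.2] 0.92 [465.2 218.6  40. ]
spindle_mid [578.1 128.4] 0.88 [573.4 305.   40. ]
spindle_mid [88.9 13.3] 0.61 [412.  366.5  40. ]
```

View pics/w3.png

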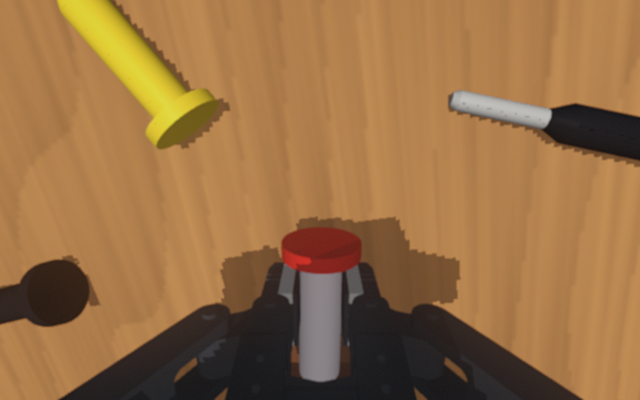

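Wrist picture: spindle is held between the pads, flange at (321,248), well centred, and the grip opening matches the tube. Lift and go to a viewing pose in front of the dispenser.

Emit:
jog_arm:
  steps:
    - {"dx": 0, "dy": 0, "dz": -0.1, "turn": 0, "fingers": 1}
    - {"dx": 0, "dy": 0, "dz": -0.3, "turn": 0, "fingers": 1}
    - {"dx": 0, "dy": 0, "dz": -0.5, "turn": 0, "fingers": 1}
    - {"dx": 0, "dy": 0, "dz": -0.68, "turn": 0, "fingers": 1}
    - {"dx": 0, "dy": 0, "dz": -0.68, "turn": 0, "fingers": 1}

```text
time_s: 7.3
ee_pos: [472.8, 255.2, 197.4]
eef_rot: [0.002, 0.758, 0.653, 0.005]
ft_force: [0.7, 0.5, -0.7]
opening: 0.192
finger_force: 39.2
```

```bash
python3 -c "
from h import *
did(0,0,-.68,0);plan(638,70,190,1.40)"
```

```text
cmd [469.99 254.08 191.3    1.42] meas [472.8 255.2 197.4] F [ 0.7  0.5 -0.7] t 7.3 open 0.192
PLAN dx -0.6285 dy 0.7738 dz 0.0052 turn 0.0070
```

Emit:
jog_arm:
  steps:
    - {"dx": -0.63, "dy": 0.77, "dz": 0, "turn": 0.007, "fingers": 1}
    - {"dx": -0.63, "dy": 0.77, "dz": 0, "turn": 0.007, "fingers": 1}
    - {"dx": -0.63, "dy": 0.77, "dz": 0, "turn": 0.007, "fingers": 1}
    - {"dx": -0.63, "dy": 0.77, "dz": 0, "turn": 0.007, "fingers": 1}
    - {"dx": -0.63, "dy": 0.77, "dz": 0, "turn": 0.007, "fingers": 1}
    - {"dx": -0.63, "dy": 0.77, "dz": 0, "turn": 0.007, "fingers": 1}
    - {"dx": -0.63, "dy": 0.77, "dz": 0, "turn": 0.007, "fingers": 1}

```text
time_s: 8.18
ee_pos: [636.0, 70.9, 190.8]
eef_rot: [-0.0, 0.764, 0.645, -0.0]
ft_force: [0.2, 0.0, -0.6]
opening: 0.195
finger_force: 39.4
```

```bash
cat > d.py <<'E'
from h import *
import sys
P={n:camera(n) for n in('wrist','scene','top')}
w=P['wrist'];save(w,sys.argv[1]);s=sense();print('meas',np.round(s['ee_pos'],1),np.round(s['eef_rot'],4),'F',np.round(s['ft_force'],1))
for n,z in [('bore_left',70),('window_right',70),('roll_mid',62.4),('dispenser',0),('spindle_head',None),('spindle_tip',None)]:
    o=[]
    for k,p in P.items():
        for q in spotter.spot_point(n,p)[:2 if z is not None else 3]:
            print(n,k,np.round(q['centre'],1),round(q['confidence'],2),onz(p,q['centre'],z if z is not None else s['ee_pos'][2]+19).round(1))
E
python3 -c "
from h import *
did(-.63,.77,0,.007)"; python3 d.py w4.png
```

```text
cmd [637.01  69.78 191.3    1.4 ] meas [636.   70.9 190.8] F [ 0.2  0.  -0.6] t 8.18 open 0.195
meas [636.4  70.8 191.4] [0.000e+00 7.643e-01 6.448e-01 1.000e-04] F [-0.  -0.2 -0.3]
bore_left wrist [331.1 344.1] 0.64 [621.5 -73.1  70. ]
bore_left scene [295.3 246.6] 0.78 [609.5 -68.5  70. ]
bore_left top [356.2 170.3] 0.67 [621.6 -72.1  70. ]
window_right scene [259.4 260.7] 0.62 [ 608.  -150.3   70. ]
window_right scene [344.8 191.8] 0.55 [518.3 104.1  70. ]
window_right top [385.8 176.5] 0.71 [ 605.7 -146.4   70. ]
roll_mid scene [281.4 257.5] 0.71 [ 616.6 -104.6   62.4]
roll_mid scene [235.9 336.3] 0.31 [ 739.9 -252.5   62.4]
roll_mid top [369.6 173. ] 0.84 [ 616.6 -106.7   62.4]
dispenser wrist [328.2 325.9] 0.73 [ 614.8 -106.2    0. ]
dispenser wrist [322.5 256.5] 0.4 [622.9 -18.8   0. ]
dispenser scene [281.9 270.7] 0.79 [ 607.8 -103.5    0. ]
dispenser top [364.9 178.9] 0.87 [ 615.6 -101.4    0. ]
spindle_head wrist [128.9 215.3] 0.69 [570.2 115.2 210.4]
spindle_head wrist [322.3 253.9] 0.65 [639.7  87.1 210.4]
spindle_head scene [372.2 189. ] 0.8 [648.6  85.7 210.4]
spindle_head scene [398.2 157. ] 0.77 [594.7 182.9 210.4]
spindle_head scene [431.4 216.3] 0.72 [759.1 146.9 210.4]
spindle_head top [218.7 168.7] 0.79 [589.3 241.2 210.4]
spindle_head top [198.6 250.8] 0.61 [410.8 275.6 210.4]
spindle_head top [228.3 279.9] 0.59 [350.6 210.5 210.4]
spindle_tip wrist [235.6 181.2] 0.63 [613.3 121.4 210.4]
spindle_tip scene [342.  224.1] 0.77 [698.9 -10.3 210.4]
spindle_tip scene [315.2 200.3] 0.65 [623.9 -27.2 210.4]
spindle_tip scene [421.2 189.1] 0.65 [693.  171.1 210.4]
spindle_tip top [206.2 203. ] 0.69 [513.2 264.7 210.4]
spindle_tip top [338.7 157.4] 0.54 [615.3 -21.5 210.4]
spindle_tip top [165.3 273.5] 0.49 [363.5 342.7 210.4]
```

View pics/w4.png

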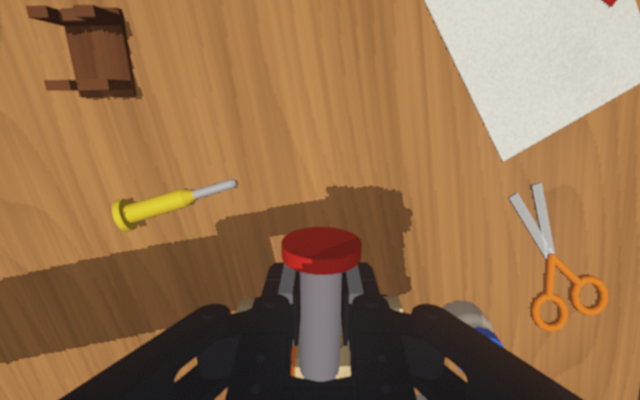

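The wrist view shows the held spindle with its flange at (321,248). The dispenser is hidden behind the gripper, so I'll look from above it.

```bash
python3 -c "
from h import *
plan(603,-160,215,1.40)"
```

```text
PLAN dx -0.9289 dy 0.0222 dz -0.0948 turn -0.0000
```

Emit:
jog_arm:
  steps:
    - {"dx": -0.93, "dy": 0.02, "dz": -0.1, "turn": 0, "fingers": 1}
    - {"dx": -0.93, "dy": 0.02, "dz": -0.1, "turn": 0, "fingers": 1}
    - {"dx": -0.93, "dy": 0.02, "dz": -0.1, "turn": 0, "fingers": 1}
    - {"dx": -0.93, "dy": 0.02, "dz": -0.1, "turn": 0, "fingers": 1}
    - {"dx": -0.93, "dy": 0.02, "dz": -0.1, "turn": 0, "fingers": 1}
    - {"dx": -0.93, "dy": 0.02, "dz": -0.1, "turn": 0, "fingers": 1}

```text
time_s: 9.98
ee_pos: [602.4, -159.8, 216.2]
eef_rot: [-0.0, 0.765, 0.644, 0.0]
ft_force: [0.7, 0.2, -1.6]
opening: 0.193
finger_force: 39.4
```

```bash
cat > e.py <<'E'
from h import *
w=camera('wrist');save(w,'w5.png');s=sense();print('meas',np.round(s['ee_pos'],1),np.round(s['eef_rot'],4),'F',np.round(s['ft_force'],1))
np.savez('w5.npz',R=w['R'],t=w['t'],camera_matrix=w['camera_matrix'])
for n,z in [('bore_left',70),('window_right',70),('roll_mid',62.4),('dispenser',0)]:
    for q in spotter.spot_point(n,w)[:1]: print(n,np.round(q['centre'],1),round(q['confidence'],2),onz(w,q['centre'],z).round(1))
E
python3 -c "
from h import *
did(-.93,.02,-.1,0)"; python3 e.py
```

```text
cmd [ 602.41 -160.19  216.3     1.4 ] meas [ 602.4 -159.8  216.2] F [ 0.7  0.2 -1.6] t 9.97 open 0.193
meas [ 602.4 -159.2  216. ] [-4.000e-04  7.646e-01  6.446e-01  1.000e-04] F [ 0.  -0.1 -0.8]
bore_left [324.8  72.7] 0.73 [621.2 -70.9  70. ]
window_right [328.4 171.6] 0.68 [ 611.2 -149.3   70. ]
roll_mid [317.9 255.8] 0.57 [ 588.1 -229.6   62.4]
```

View pics/w5.png

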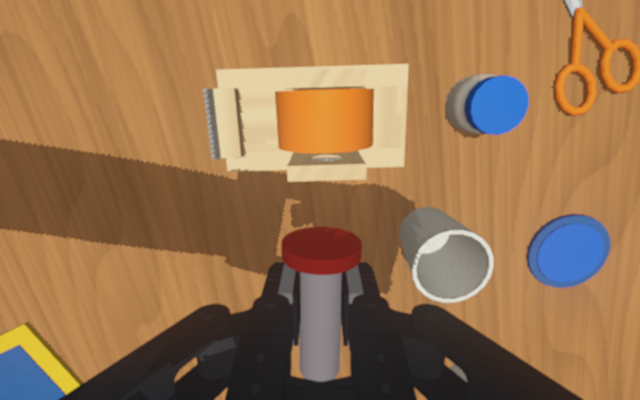

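```bash
cat > fit.py <<'E'
from h import *
from scipy.optimize import least_squares
p=dict(np.load('w5.npz'))
O=[((-95,46,30),(217,70)),((75,46,30),(408,64)),((75,-46,30),(405,166)),((-95,-46,30),(228.5,171)),((-30,-40,100),(288,182)),((30,-40,100),(366,179))]
def W(v,q): c,s=np.cos(v[2]),np.sin(v[2]); return (v[0]+c*q[0]-s*q[1],v[1]+s*q[0]+c*q[1],q[2])
f=lambda v:np.concatenate([proj(p,W(v,q))-np.array(uv) for q,uv in O])
r=least_squares(f,[612,-104,-.17],x_scale=[1,1,.01]);v=r.x
print(v,r.fun.reshape(-1,2).round(1).tolist())
for n,q in [('bore',(0,40,70)),('window',(0,-40,70)),('bar',(-97,0,57))]: print(n,np.round(W(v,q),1))
im=cv2.imread('pics/w5.png')[50:200,190:430];im=cv2.resize(im,None,fx=3,fy=3,interpolation=cv2.INTER_CUBIC)
for x0 in(-95,75):
  for q in [(x0,46,30),(x0,-46,30)]:
    u=(proj(p,W(v,q))-[190,50])*3;cv2.circle(im,(int(u[0]),int(u[1])),3,(0,0,255),-1)
for q in [(-30,-40,100),(30,-40,100),(-30,40,100),(30,40,100),(-30,28,100),(30,28,100),(-30,-28,100),(30,-28,100)]:
    u=(proj(p,W(v,q))-[190,50])*3;cv2.circle(im,(int(u[0]),int(u[1])),3,(255,0,0),-1)
cv2.imwrite('pics/w5z.png',im)
E
python3 fit.py
```

```text
[ 6.15328168e+02 -1.09532261e+02 -1.39362043e-01] [[-0.4, 0.1], [0.5, -0.3], [-1.0, 0.2], [-0.3, 0.4], [0.4, -0.5], [0.5, 0.2]]
bore [620.9 -69.9  70. ]
window [ 609.8 -149.1   70. ]
bar [519.3 -96.1  57. ]
```

View pics/w5z.png

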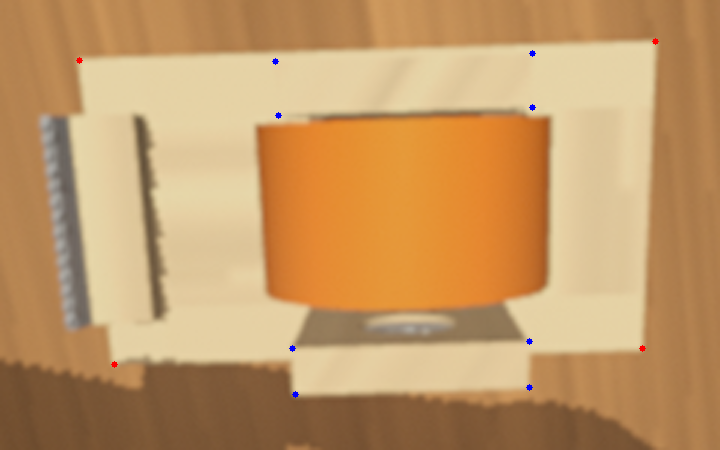

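Zoomed picture: model corners (red and blue) land on the base and cheek corners within a pixel. The bush shows at about (410,322) in the zoom, close to mid fore-aft. The fit is good.

```bash
cat >> h.py <<'E'
B=np.array([620.9,-69.9]);U=np.array([.1389,.9903]);A=1.4314;TIP=93.7
def planS(gap,z,lat=0,a=A): # tip gap outside bore (neg = inside); lat along dispenser +x
    q=B+U*(gap+TIP)+lat*np.array([U[1],-U[0]]); plan(q[0],q[1],z,a)
def where():
    s=sense();q=s['ee_pos'][:2]-B;w,x,y,z=s['eef_rot'];print('gap %.1f lat %.1f z %.1f ang %.4f'%(q@U-TIP,q@np.array([U[1],-U[0]]),s['ee_pos'][2],2*np.arctan2(y,x)),'F along U %.1f lat %.1f up %.1f'%(s['ft_force'][:2]@U,s['ft_force'][:2]@np.array([U[1],-U[0]]),s['ft_force'][2]),'M',np.round(s['ft_torque'],2),'t',round(s['time_s'],2),'open',round(s['opening'],3))
E
python3 -c "
from h import *
planS(22,150)"
```

```text
PLAN dx 0.8310 dy -0.0031 dz 0.2652 turn -0.0100
```

Emit:
jog_arm:
  steps:
    - {"dx": 0.83, "dy": -0.003, "dz": 0.0, "turn": -0.01, "fingers": 1}
    - {"dx": 0.83, "dy": -0.003, "dz": 0.0, "turn": -0.01, "fingers": 1}
    - {"dx": 0.83, "dy": -0.003, "dz": 0.0, "turn": -0.01, "fingers": 1}
    - {"dx": 0.83, "dy": -0.003, "dz": 0.0, "turn": -0.01, "fingers": 1}
    - {"dx": 0.83, "dy": -0.003, "dz": 0.2, "turn": -0.01, "fingers": 1}
    - {"dx": 0.83, "dy": -0.003, "dz": 0.4, "turn": -0.01, "fingers": 1}
    - {"dx": 0.83, "dy": -0.003, "dz": 0.6, "turn": -0.01, "fingers": 1}
    - {"dx": 0.83, "dy": -0.003, "dz": 0.657, "turn": -0.01, "fingers": 1}
    - {"dx": 0.83, "dy": -0.003, "dz": 0.657, "turn": -0.01, "fingers": 1}
    - {"dx": 0.83, "dy": -0.003, "dz": 0.657, "turn": -0.01, "fingers": 1}

```text
time_s: 11.48
ee_pos: [639.1, 44.2, 55.1]
eef_rot: [0.002, 0.755, 0.656, 0.002]
ft_force: [-0.3, 0.6, 0.4]
opening: 0.193
finger_force: 39.4
```

```bash
cat > g.py <<'E'
from h import *
P={n:camera(n) for n in('scene','top')}
where();s=sense();z=s['ee_pos'][2]+18;win={'scene':(270,185,400,260),'top':(290,130,372,185)}
E=B+U*(2);print('tip expected',*[ (k,proj(p,[*(np.array(s['ee_pos'][:2])-U*TIP),z]).round(1)) for k,p in P.items()],'head',*[(k,proj(p,[*(np.array(s['ee_pos'][:2])+U*14.3),z]).round(1)) for k,p in P.items()],'bore',*[(k,proj(p,[*B,70]).round(1)) for k,p in P.items()])
for n in('spindle_tip','spindle_head','bore_left'):
    for k,p in P.items():
        a,b,c,d=win[k]
        print(n,k,[(np.round(q['centre'],1).tolist(),round(q['confidence'],2)) for q in spotter.spot_point(n,p) if a<q['centre'][0]<c and b<q['centre'][1]<d])
c=P['scene']['pixels'][180:290,230:390,::-1];cv2.imwrite('pics/s6.png',cv2.resize(c,None,fx=5,fy=5,interpolation=cv2.INTER_CUBIC))
E
python3 -c "
from h import *
did(.83,-.003,.657,-.01)"; python3 g.py
```

```text
cmd [636.94  44.42  52.05   1.43] meas [639.1  44.2  55.1] F [-0.3  0.6  0.4] t 11.47 open 0.193
gap 21.9 lat 2.0 z 55.1 ang 1.4314 F along U 0.4 lat 0.7 up -0.6 M [ 0.03  0.01 -0.03] t 11.57 open 0.194
tip expected ('scene', array([307.1, 247.8])) ('top', array([346.9, 168.3])) head ('scene', array([354.3, 234.4])) ('top', array([304.5, 162.5])) bore ('scene', array([297. , 250.7])) ('top', array([355.3, 170.6]))
spindle_tip scene [([340.6, 225.7], 0.8), ([306.4, 247.6], 0.69)]
spindle_tip top [([347.8, 168.2], 0.4), ([370.0, 176.6], 0.24)]
spindle_head scene [([313.1, 193.3], 0.78), ([354.3, 232.1], 0.76)]
spindle_head top [([366.6, 181.2], 0.39)]
bore_left scene [([295.7, 245.3], 0.8), ([305.0, 247.4], 0.29)]
bore_left top [([354.8, 167.6], 0.79)]
```

View pics/s6.png

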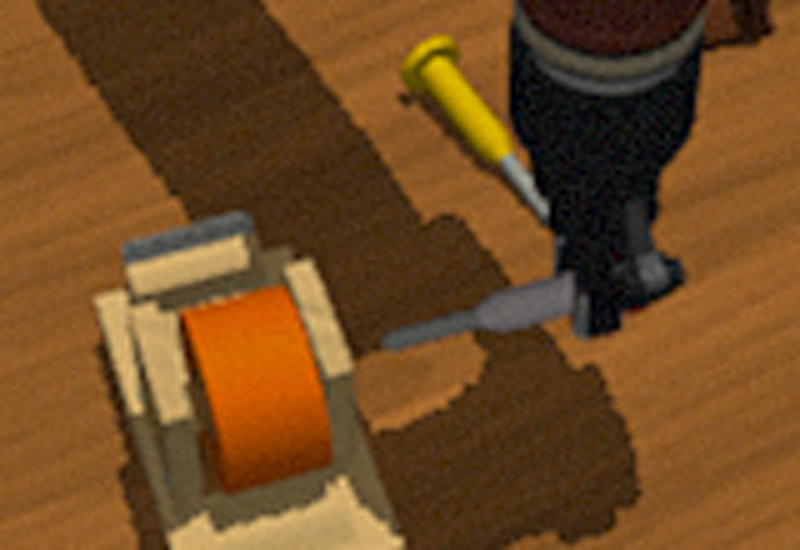

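Scene crop: the spindle lies level, its nose at zoom (385,342), just outside the left cheek at (345,345). Insert slowly.

Emit:
jog_arm:
  steps:
    - {"dx": -0.03, "dy": 0, "dz": 0.004, "turn": 0, "fingers": 1}
    - {"dx": -0.06, "dy": 0, "dz": 0.004, "turn": 0, "fingers": 1}
    - {"dx": -0.08, "dy": 0, "dz": 0.004, "turn": 0, "fingers": 1}
    - {"dx": -0.1, "dy": 0, "dz": 0.004, "turn": 0, "fingers": 1}
    - {"dx": -0.12, "dy": 0, "dz": 0.004, "turn": 0, "fingers": 1}
    - {"dx": -0.14, "dy": 0, "dz": 0.004, "turn": 0, "fingers": 1}
    - {"dx": -0.14, "dy": 0, "dz": 0.004, "turn": 0, "fingers": 1}

```text
time_s: 12.75
ee_pos: [632.0, 9.4, 51.0]
eef_rot: [-0.0, 0.755, 0.656, -0.0]
ft_force: [0.1, 0.0, -0.6]
opening: 0.191
finger_force: 39.4
```

```bash
python3 -c "
from h import *
did(-.14,0,.004,0);where()"
```

```text
cmd [632.08   9.76  51.05   1.43] meas [632.    9.4  51. ] F [ 0.1  0.  -0.6] t 12.75 open 0.191
gap -13.6 lat 0.0 z 51.0 ang 1.4309 F along U 0.0 lat 0.1 up -0.6 M [ 0.   -0.01 -0.05] t 12.75 open 0.191
```

Emit:
jog_arm:
  steps:
    - {"dx": -0.02, "dy": 0, "dz": -0.004, "turn": 0, "fingers": 1}
    - {"dx": -0.04, "dy": 0, "dz": -0.004, "turn": 0, "fingers": 1}
    - {"dx": -0.06, "dy": 0, "dz": -0.004, "turn": 0, "fingers": 1}
    - {"dx": -0.08, "dy": 0, "dz": -0.004, "turn": 0, "fingers": 1}
    - {"dx": -0.1, "dy": 0, "dz": -0.004, "turn": 0, "fingers": 1}
    - {"dx": -0.12, "dy": 0, "dz": -0.004, "turn": 0, "fingers": 1}
    - {"dx": -0.135, "dy": 0, "dz": -0.004, "turn": 0, "fingers": 1}
    - {"dx": -0.15, "dy": 0, "dz": -0.004, "turn": 0, "fingers": 1}
    - {"dx": -0.15, "dy": 0, "dz": -0.004, "turn": 0, "fingers": 1}

```text
time_s: 13.88
ee_pos: [627.0, -27.7, 52.3]
eef_rot: [0.0, 0.755, 0.656, 0.0]
ft_force: [-0.8, -0.6, 0.3]
opening: 0.196
finger_force: 39.4
```

```bash
python3 -c "
from h import *
did(-.15,0,-.004,0);where()"
```

```text
cmd [626.87 -27.38  52.05   1.43] meas [627.  -27.7  52.3] F [-0.8 -0.6  0.3] t 13.88 open 0.196
gap -51.0 lat 0.2 z 52.3 ang 1.4311 F along U -0.7 lat -0.7 up 0.3 M [0.01 0.02 0.03] t 13.88 open 0.196
```

Emit:
jog_arm:
  steps:
    - {"dx": -0.015, "dy": 0, "dz": 0, "turn": 0, "fingers": 1}
    - {"dx": -0.03, "dy": 0, "dz": 0, "turn": 0, "fingers": 1}
    - {"dx": -0.045, "dy": 0, "dz": 0, "turn": 0, "fingers": 1}
    - {"dx": -0.055, "dy": 0, "dz": 0, "turn": 0, "fingers": 1}
    - {"dx": -0.055, "dy": 0, "dz": 0, "turn": 0, "fingers": 1}

```text
time_s: 14.5
ee_pos: [625.2, -41.3, 52.5]
eef_rot: [0.0, 0.755, 0.656, 0.0]
ft_force: [-0.7, 1.4, 4.6]
opening: 0.197
finger_force: 39.8
```

```bash
python3 -c "
from h import *
did(-.055,0,0,0);where()"
```

```text
cmd [624.96 -41.    52.05   1.43] meas [625.2 -41.3  52.5] F [-0.7  1.4  4.6] t 14.5 open 0.197
gap -64.8 lat 0.3 z 52.5 ang 1.4312 F along U 1.3 lat -0.9 up 4.6 M [ 0.17  0.13 -0.06] t 14.5 open 0.197
```

Emit:
jog_arm:
  steps:
    - {"dx": 0, "dy": 0, "dz": -0.005, "turn": 0, "fingers": 1}
    - {"dx": 0, "dy": 0, "dz": -0.005, "turn": 0, "fingers": 1}
    - {"dx": 0, "dy": 0, "dz": -0.005, "turn": 0, "fingers": 1}

```text
time_s: 14.88
ee_pos: [624.8, -41.3, 53.0]
eef_rot: [0.0, 0.755, 0.656, -0.0]
ft_force: [0.7, -0.8, 0.7]
opening: 0.196
finger_force: 39.5
```

```bash
python3 -c "
from h import *
did(0,0,-.005,0);where()"
```

```text
cmd [624.96 -41.    53.3    1.43] meas [624.8 -41.3  53. ] F [ 0.7 -0.8  0.7] t 14.88 open 0.196
gap -64.8 lat -0.1 z 53.0 ang 1.4315 F along U -0.7 lat 0.8 up 0.7 M [-0.14 -0.11  0.02] t 14.88 open 0.196
```

Emit:
jog_arm:
  steps:
    - {"dx": -0.008, "dy": 0, "dz": 0, "turn": 0, "fingers": 1}
    - {"dx": -0.016, "dy": 0, "dz": 0, "turn": 0, "fingers": 1}
    - {"dx": -0.024, "dy": 0, "dz": 0, "turn": 0, "fingers": 1}
    - {"dx": -0.032, "dy": 0, "dz": 0, "turn": 0, "fingers": 1}
    - {"dx": -0.032, "dy": 0, "dz": 0, "turn": 0, "fingers": 1}

```text
time_s: 15.5
ee_pos: [623.9, -46.6, 53.1]
eef_rot: [-0.002, 0.755, 0.656, 0.002]
ft_force: [1.7, 9.5, -0.3]
opening: 0.195
finger_force: 39.5
```

```bash
python3 -c "
from h import *
did(-.032,0,0,0);where()"
```

```text
cmd [623.85 -48.92  53.3    1.43] meas [623.9 -46.6  53.1] F [ 1.7  9.5 -0.3] t 15.5 open 0.195
gap -70.2 lat -0.3 z 53.1 ang 1.4311 F along U 9.7 lat 0.4 up -0.3 M [ 1.37 -0.22 -0.02] t 15.5 open 0.195
```

```bash
cat >> fit.py <<'E'
print('win inner rim');
for y in(-28,-40):
  print(y,[proj(p,W(v,(14*np.sin(a),y,70+14*np.cos(a)))).round(1).tolist() for a in(-1.2,-.8,-.4,0,.4,.8,1.2)])
g=cv2.imread('pics/w5.png')
for r in range(150,168): print(r,' '.join('%02x%02x%02x'%tuple(g[r,c][::-1]//1) for c in range(306,348,2)))
E
python3 fit.py | tail -21
```

```text
win inner rim
-28 [[310.7, 159.3], [314.3, 160.3], [319.9, 160.9], [326.7, 160.9], [333.4, 160.4], [338.9, 159.5], [342.3, 158.4]]
-40 [[311.3, 173.5], [314.8, 174.7], [320.3, 175.4], [327.0, 175.5], [333.7, 175.0], [339.1, 173.9], [342.5, 172.6]]
150 e69037 e69236 e69236 e69337 e69437 e69537 e69639 e69638 e69639 e69639 e69637 e69638 e69436 e79438 e69134 e79135 e68f34 e68e33 e78d34 e68b32 e48a33
151 e79035 e79135 e79235 e79336 e79436 e79639 e7973a e69638 e69638 e69537 e69637 e69537 e79437 e69236 e49037 e38e36 e18c37 e18b37 e08939 de883c d7843e
152 df8d40 df8c3d e08e3b e0903c e0913d e0923d e0923e df903a de903b df923d de903f dd8f3f dd8e3d da8b3d d3863b d1863e cb8241 ca8242 c68148 c2814f b77c4e
153 c1824e c0814c c48247 c6864a c68649 c6874a c48448 c28246 c4864b c78b51 c28852 c08653 c08653 bb814f af7747 af7a4c a97b50 a6794f a37b54 9e7a58 997957
154 9e7b58 9c7855 a17953 a57d55 a57e57 a9845b ac875d b08d65 b7966c be9d72 ba9c74 b89a72 b69871 b0926b a68965 a48863 9c805e 947a57 927857 92795a 907858
155 927958 907757 917857 977d5a a38966 b19770 bda47b cab087 d0b78d d4bb90 d4bb90 d2bb90 cfb78d cc
[... 1165 characters left out ...]
27757 937858 927755 927857 957c59 957b5a 937957 957b5a 987d5b 9a805d 9e8460 9e8561 9e8561 a48a65
164 9d8361 9d8460 a48b66 a78d68 a68d68 a48c66 ab926c ad936d b0956f ae946d ae946e b49a73 b39972 b0966f b49a73 bba179 bda47b bfa67c c0a67d c0a67c c8af84
165 bea57b bfa57c c8ae84 cbb287 cbb388 cab388 d2ba8e d4bc90 d5bb90 d4bb8f d3ba8e d4bc90 d4ba8f d3b98d d4bb90 d8bf94 d9c094 dac194 dac195 dac294 ddc597
166 d7be92 d9c094 ddc498 dfc79a e0c99c dfc99c e3cca0 e4cc9f e4cb9e e3ca9d e2c99c e1c99c e1c89c e0c89b e1c99c e2ca9d e3ca9d e3ca9d e3cb9d e3cb9e e4cc9f
167 e1c89c e3ca9d e4cc9f e5cea1 e5d0a2 e5cfa2 e6cfa2 e6cda1 e5cca0 e4cb9e e4cb9e e3ca9d e2c99d e2c99c e3ca9e e4cb9f e4cb9e e4cb9e e4cc9e e4cc9e e4cc9e
```

Emit:
jog_arm:
  steps:
    - {"dx": 0.02, "dy": 0, "dz": 0, "turn": 0, "fingers": 1}
    - {"dx": 0.02, "dy": -0.0063, "dz": 0, "turn": -0.017, "fingers": 1}
    - {"dx": 0.02, "dy": -0.0063, "dz": 0, "turn": -0.017, "fingers": 1}
    - {"dx": 0.01, "dy": -0.0063, "dz": 0, "turn": -0.017, "fingers": 1}
    - {"dx": 0, "dy": -0.0063, "dz": 0, "turn": -0.017, "fingers": 1}
    - {"dx": 0, "dy": -0.0063, "dz": 0, "turn": -0.017, "fingers": 1}

```text
time_s: 16.25
ee_pos: [622.4, -46.5, 53.2]
eef_rot: [-0.002, 0.737, 0.676, 0.002]
ft_force: [1.7, 9.4, -0.0]
opening: 0.194
finger_force: 39.4
```

```bash
python3 -c "
from h import *
did(0,-.0063,0,-.017);where()"
```

```text
cmd [622.29 -48.7   53.3    1.48] meas [622.4 -46.5  53.2] F [ 1.7  9.4 -0. ] t 16.25 open 0.194
gap -70.3 lat -1.7 z 53.2 ang 1.4840 F along U 9.5 lat 0.3 up -0.0 M [ 1.37 -0.21  0.03] t 16.25 open 0.194
```

Emit:
jog_arm:
  steps:
    - {"dx": 0.02, "dy": 0, "dz": 0, "turn": 0, "fingers": 1}
    - {"dx": 0.02, "dy": 0.0126, "dz": 0, "turn": 0.034, "fingers": 1}
    - {"dx": 0.02, "dy": 0.0126, "dz": 0, "turn": 0.034, "fingers": 1}
    - {"dx": 0.01, "dy": 0.0126, "dz": 0, "turn": 0.034, "fingers": 1}
    - {"dx": 0, "dy": 0.0126, "dz": 0, "turn": 0.034, "fingers": 1}
    - {"dx": 0, "dy": 0.0126, "dz": 0, "turn": 0.034, "fingers": 1}

```text
time_s: 17.0
ee_pos: [625.6, -46.9, 53.2]
eef_rot: [-0.002, 0.772, 0.636, 0.002]
ft_force: [1.3, 8.6, -1.0]
opening: 0.198
finger_force: 39.4
```

```bash
python3 -c "
from h import *
did(0,.0126,0,.034);where()"
```

```text
cmd [625.43 -48.97  53.3    1.38] meas [625.6 -46.9  53.2] F [ 1.3  8.6 -1. ] t 17.0 open 0.198
gap -70.2 lat 1.4 z 53.2 ang 1.3783 F along U 8.7 lat 0.1 up -1.0 M [ 1.26 -0.29  0.01] t 17.0 open 0.198
```

Emit:
jog_arm:
  steps:
    - {"dx": 0.02, "dy": 0, "dz": 0, "turn": 0, "fingers": 1}
    - {"dx": 0.02, "dy": -0.0063, "dz": 0.006, "turn": -0.017, "fingers": 1}
    - {"dx": 0.02, "dy": -0.0063, "dz": 0.0116, "turn": -0.017, "fingers": 1}
    - {"dx": 0.02, "dy": -0.0063, "dz": 0.0116, "turn": -0.017, "fingers": 1}
  grip_force: 30

```text
time_s: 17.5
ee_pos: [625.1, -43.7, 52.2]
eef_rot: [-0.0, 0.755, 0.656, -0.0]
ft_force: [-4.6, 3.0, 7.7]
opening: 0.198
finger_force: 40.6
```

```bash
python3 -c "
from h import *
did(.02,-.0063,.0116,-.017);where()"
```

```text
cmd [624.84 -43.76  50.4    1.43] meas [625.1 -43.7  52.2] F [-4.6  3.   7.7] t 17.5 open 0.198
gap -67.2 lat 0.5 z 52.2 ang 1.4314 F along U 2.3 lat -4.9 up 7.7 M [ 0.23  0.67 -0.11] t 17.5 open 0.198
```

Emit:
jog_arm:
  steps:
    - {"dx": -0.01, "dy": 0, "dz": 0, "turn": 0, "fingers": 1}
    - {"dx": -0.02, "dy": 0, "dz": 0, "turn": 0, "fingers": 1}
    - {"dx": -0.02, "dy": 0, "dz": 0, "turn": 0, "fingers": 1}

```text
time_s: 17.88
ee_pos: [624.8, -46.8, 52.5]
eef_rot: [-0.001, 0.755, 0.656, 0.002]
ft_force: [-2.6, 8.7, 7.7]
opening: 0.193
finger_force: 40.6
```

```bash
python3 -c "
from h import *
did(-.02,0,0,0);where()"
```

```text
cmd [624.14 -48.71  50.4    1.43] meas [624.8 -46.8  52.5] F [-2.6  8.7  7.7] t 17.88 open 0.193
gap -70.3 lat 0.7 z 52.5 ang 1.4313 F along U 8.3 lat -3.7 up 7.7 M [ 1.2   0.53 -0.09] t 17.88 open 0.193
```

Emit:
jog_arm:
  steps:
    - {"dx": 0.02, "dy": 0, "dz": 0, "turn": 0, "fingers": 1}
    - {"dx": 0.02, "dy": 0, "dz": 0.005, "turn": 0, "fingers": 1}
    - {"dx": 0.02, "dy": 0, "dz": 0.01, "turn": 0, "fingers": 1}
    - {"dx": 0.02, "dy": 0, "dz": 0.01, "turn": 0, "fingers": 1}
  grip_force: 20

```text
time_s: 18.38
ee_pos: [625.2, -44.1, 50.6]
eef_rot: [0.0, 0.755, 0.656, -0.0]
ft_force: [-6.7, 0.8, 11.9]
opening: 0.194
finger_force: 41.2
```

```bash
python3 -c "
from h import *
did(.02,0,.01,0);where()"
```

```text
cmd [624.84 -43.76  47.9    1.43] meas [625.2 -44.1  50.6] F [-6.7  0.8 11.9] t 18.38 open 0.194
gap -67.6 lat 0.6 z 50.6 ang 1.4314 F along U -0.1 lat -6.7 up 11.9 M [ 0.11  1.01 -0.18] t 18.38 open 0.194
```

Emit:
jog_arm:
  steps:
    - {"dx": -0.01, "dy": 0, "dz": 0, "turn": 0, "fingers": 1}
    - {"dx": -0.02, "dy": 0, "dz": 0, "turn": 0, "fingers": 1}
    - {"dx": -0.02, "dy": 0, "dz": 0, "turn": 0, "fingers": 1}

```text
time_s: 18.75
ee_pos: [624.8, -46.9, 51.0]
eef_rot: [-0.001, 0.755, 0.656, 0.001]
ft_force: [-5.9, 8.7, 13.5]
opening: 0.187
finger_force: 41.3
```

```bash
python3 -c "
from h import *
did(-.02,0,0,0);where()"
```

```text
cmd [624.14 -48.71  47.9    1.43] meas [624.8 -46.9  51. ] F [-5.9  8.7 13.5] t 18.75 open 0.187
gap -70.4 lat 0.7 z 51.0 ang 1.4314 F along U 7.8 lat -7.1 up 13.5 M [ 1.15  1.04 -0.16] t 18.75 open 0.187
```

Emit:
jog_arm:
  steps:
    - {"dx": 0.02, "dy": 0, "dz": 0, "turn": 0, "fingers": 1}
    - {"dx": 0.02, "dy": -0.008, "dz": 0, "turn": -0.017, "fingers": 1}
    - {"dx": 0.02, "dy": -0.008, "dz": 0, "turn": -0.017, "fingers": 1}
    - {"dx": 0.01, "dy": -0.008, "dz": 0, "turn": -0.017, "fingers": 1}
    - {"dx": 0, "dy": -0.008, "dz": 0, "turn": -0.017, "fingers": 1}
    - {"dx": 0, "dy": -0.008, "dz": 0, "turn": -0.017, "fingers": 1}

```text
time_s: 19.5
ee_pos: [623.3, -47.1, 51.0]
eef_rot: [-0.0, 0.737, 0.676, 0.001]
ft_force: [-4.9, 7.0, 11.6]
opening: 0.192
finger_force: 41.1
```

```bash
python3 -c "
from h import *
did(0,-.008,0,-.017);where()"
```

```text
cmd [622.16 -48.43  47.9    1.48] meas [623.3 -47.1  51. ] F [-4.9  7.  11.6] t 19.5 open 0.192
gap -70.8 lat -0.8 z 51.0 ang 1.4848 F along U 6.2 lat -5.8 up 11.6 M [ 0.92  0.74 -0.1 ] t 19.5 open 0.192
```

Emit:
jog_arm:
  steps:
    - {"dx": 0.02, "dy": 0, "dz": 0, "turn": 0, "fingers": 1}
    - {"dx": 0.02, "dy": 0.0126, "dz": 0, "turn": 0.034, "fingers": 1}
    - {"dx": 0.02, "dy": 0.0126, "dz": 0, "turn": 0.034, "fingers": 1}
    - {"dx": 0.01, "dy": 0.0126, "dz": 0, "turn": 0.034, "fingers": 1}
    - {"dx": 0, "dy": 0.0126, "dz": 0, "turn": 0.034, "fingers": 1}
    - {"dx": 0, "dy": 0.0126, "dz": 0, "turn": 0.034, "fingers": 1}

```text
time_s: 20.25
ee_pos: [626.1, -46.9, 51.0]
eef_rot: [-0.001, 0.772, 0.636, 0.001]
ft_force: [-5.6, 9.5, 13.2]
opening: 0.198
finger_force: 41.2
```

```bash
python3 -c "
from h import *
did(0,.0126,0,.034);where()"
```

```text
cmd [625.3  -48.7   47.9    1.38] meas [626.1 -46.9  51. ] F [-5.6  9.5 13.2] t 20.25 open 0.198
gap -70.2 lat 1.9 z 51.0 ang 1.3779 F along U 8.7 lat -6.9 up 13.2 M [ 1.18  0.89 -0.15] t 20.25 open 0.198
```

Emit:
jog_arm:
  steps:
    - {"dx": 0.02, "dy": 0, "dz": 0, "turn": 0, "fingers": 1}
    - {"dx": 0.02, "dy": -0.0063, "dz": -0.02, "turn": -0.017, "fingers": 1}
    - {"dx": 0.02, "dy": -0.0063, "dz": -0.04, "turn": -0.017, "fingers": 1}
    - {"dx": 0.02, "dy": -0.0063, "dz": -0.048, "turn": -0.017, "fingers": 1}
    - {"dx": 0.02, "dy": -0.0063, "dz": -0.048, "turn": -0.017, "fingers": 1}

```text
time_s: 20.88
ee_pos: [623.8, -43.5, 58.5]
eef_rot: [-0.001, 0.755, 0.656, -0.001]
ft_force: [1.6, -0.5, -9.2]
opening: 0.192
finger_force: 37.9
```

```bash
python3 -c "
from h import *
did(.02,-.0063,-.048,-.017);where()"
```

```text
cmd [624.71 -43.5   59.9    1.43] meas [623.8 -43.5  58.5] F [ 1.6 -0.5 -9.2] t 20.88 open 0.192
gap -67.2 lat -0.8 z 58.5 ang 1.4309 F along U -0.3 lat 1.6 up -9.2 M [ 0.1  -0.27  0.01] t 20.88 open 0.192
```

Emit:
jog_arm:
  steps:
    - {"dx": -0.01, "dy": 0, "dz": 0, "turn": 0, "fingers": 1}
    - {"dx": -0.02, "dy": 0, "dz": 0, "turn": 0, "fingers": 1}
    - {"dx": -0.02, "dy": 0, "dz": 0, "turn": 0, "fingers": 1}

```text
time_s: 21.25
ee_pos: [623.2, -46.8, 58.3]
eef_rot: [-0.002, 0.755, 0.656, 0.0]
ft_force: [3.7, 3.6, -10.3]
opening: 0.193
finger_force: 37.8
```

```bash
python3 -c "
from h import *
did(-.02,0,0,0);where()"
```

```text
cmd [624.02 -48.45  59.9    1.43] meas [623.2 -46.8  58.3] F [  3.7   3.6 -10.3] t 21.25 open 0.193
gap -70.5 lat -0.9 z 58.3 ang 1.4311 F along U 4.0 lat 3.1 up -10.3 M [ 0.9  -0.48  0.03] t 21.25 open 0.193
```

Emit:
jog_arm:
  steps:
    - {"dx": 0.02, "dy": 0, "dz": 0, "turn": 0, "fingers": 1}
    - {"dx": 0.02, "dy": 0, "dz": 0.02, "turn": 0, "fingers": 1}
    - {"dx": 0.02, "dy": 0, "dz": 0.035, "turn": 0, "fingers": 1}
    - {"dx": 0.02, "dy": 0, "dz": 0.035, "turn": 0, "fingers": 1}
    - {"dx": 0.01, "dy": 0, "dz": 0.035, "turn": 0, "fingers": 1}
    - {"dx": 0, "dy": 0, "dz": 0.035, "turn": 0, "fingers": 1}
    - {"dx": 0, "dy": 0, "dz": 0.035, "turn": 0, "fingers": 1}

```text
time_s: 22.12
ee_pos: [625.0, -47.0, 54.0]
eef_rot: [-0.001, 0.755, 0.656, 0.001]
ft_force: [-5.5, 7.1, 7.0]
opening: 0.197
finger_force: 39.9
```

```bash
python3 -c "
from h import *
did(0,0,.035,0);where()"
```

```text
cmd [624.02 -48.45  51.15   1.43] meas [625. -47.  54.] F [-5.5  7.1  7. ] t 22.12 open 0.197
gap -70.5 lat 0.9 z 54.0 ang 1.4310 F along U 6.3 lat -6.4 up 7.0 M [ 0.89  0.8  -0.16] t 22.12 open 0.197
```

Emit:
jog_arm:
  steps:
    - {"dx": 0.02, "dy": 0, "dz": 0, "turn": 0, "fingers": 1}
    - {"dx": 0.02, "dy": -0.0063, "dz": 0, "turn": -0.017, "fingers": 1}
    - {"dx": 0.02, "dy": -0.0063, "dz": 0, "turn": -0.017, "fingers": 1}
    - {"dx": 0.01, "dy": -0.0063, "dz": 0, "turn": -0.017, "fingers": 1}
    - {"dx": 0, "dy": -0.0063, "dz": 0, "turn": -0.017, "fingers": 1}
    - {"dx": 0, "dy": -0.0063, "dz": 0, "turn": -0.017, "fingers": 1}

```text
time_s: 22.88
ee_pos: [623.4, -46.9, 53.8]
eef_rot: [-0.001, 0.737, 0.676, 0.001]
ft_force: [-4.4, 6.4, 6.1]
opening: 0.194
finger_force: 39.9
```

```bash
python3 -c "
from h import *
did(0,-.0063,0,-.017);where()"
```

```text
cmd [622.46 -48.23  51.15   1.48] meas [623.4 -46.9  53.8] F [-4.4  6.4  6.1] t 22.88 open 0.194
gap -70.5 lat -0.7 z 53.8 ang 1.4843 F along U 5.7 lat -5.3 up 6.1 M [ 0.81  0.79 -0.12] t 22.88 open 0.194
```

Emit:
jog_arm:
  steps:
    - {"dx": 0.02, "dy": 0, "dz": 0, "turn": 0, "fingers": 1}
    - {"dx": 0.02, "dy": 0.0126, "dz": 0, "turn": 0.034, "fingers": 1}
    - {"dx": 0.02, "dy": 0.0126, "dz": 0, "turn": 0.034, "fingers": 1}
    - {"dx": 0.01, "dy": 0.0126, "dz": 0, "turn": 0.034, "fingers": 1}
    - {"dx": 0, "dy": 0.0126, "dz": 0, "turn": 0.034, "fingers": 1}
    - {"dx": 0, "dy": 0.0126, "dz": 0, "turn": 0.034, "fingers": 1}

```text
time_s: 23.62
ee_pos: [626.3, -47.3, 53.8]
eef_rot: [-0.001, 0.772, 0.636, 0.001]
ft_force: [-5.3, 5.3, 7.4]
opening: 0.195
finger_force: 40.0
```

```bash
python3 -c "
from h import *
did(0,.0126,0,.034);where()"
```

```text
cmd [625.6  -48.5   51.15   1.38] meas [626.3 -47.3  53.8] F [-5.3  5.3  7.4] t 23.62 open 0.195
gap -70.5 lat 2.2 z 53.8 ang 1.3790 F along U 4.5 lat -6.0 up 7.4 M [ 0.72  1.01 -0.2 ] t 23.62 open 0.195
```

Emit:
jog_arm:
  steps:
    - {"dx": 0.004, "dy": 0, "dz": 0, "turn": 0.01, "fingers": 1}
    - {"dx": -0.003, "dy": 0, "dz": 0, "turn": 0.01, "fingers": 1}
    - {"dx": -0.003, "dy": -0.003, "dz": 0, "turn": 0.003, "fingers": 1}
    - {"dx": -0.003, "dy": -0.005, "dz": 0, "turn": -0.003, "fingers": 1}
    - {"dx": -0.003, "dy": -0.007, "dz": 0, "turn": -0.009, "fingers": 1}
    - {"dx": -0.003, "dy": -0.009, "dz": 0, "turn": -0.015, "fingers": 1}
    - {"dx": -0.003, "dy": -0.011, "dz": 0, "turn": -0.021, "fingers": 1}
    - {"dx": -0.003, "dy": -0.013, "dz": 0, "turn": -0.027, "fingers": 1}
    - {"dx": -0.003, "dy": -0.015, "dz": 0, "turn": -0.033, "fingers": 1}
    - {"dx": -0.003, "dy": -0.017, "dz": 0, "turn": -0.039, "fingers": 1}
    - {"dx": -0.003, "dy": -0.018, "dz": 0, "turn": -0.044, "fingers": 1}

```text
time_s: 25.0
ee_pos: [622.0, -46.8, 53.7]
eef_rot: [-0.0, 0.726, 0.688, 0.002]
ft_force: [-5.3, 5.7, 6.7]
opening: 0.196
finger_force: 40.4
```

```bash
python3 -c "
from h import *
did(-.003,-.018,0,-.044);where()"
```

```text
cmd [621.04 -48.37  51.15   1.52] meas [622.  -46.8  53.7] F [-5.3  5.7  6.7] t 25.0 open 0.196
gap -70.7 lat -2.1 z 53.7 ang 1.5172 F along U 4.9 lat -6.1 up 6.7 M [ 0.85  0.77 -0.34] t 25.0 open 0.196
```

Emit:
jog_arm:
  steps:
    - {"dx": 0.008, "dy": 0, "dz": 0.005, "turn": 0, "fingers": 1}
    - {"dx": 0, "dy": 0, "dz": 0.005, "turn": 0, "fingers": 1}
    - {"dx": -0.001, "dy": 0.002, "dz": 0.005, "turn": 0.006, "fingers": 1}
    - {"dx": -0.001, "dy": 0.004, "dz": 0.005, "turn": 0.012, "fingers": 1}
    - {"dx": -0.001, "dy": 0.006, "dz": 0.005, "turn": 0.018, "fingers": 1}
    - {"dx": -0.001, "dy": 0.008, "dz": 0.005, "turn": 0.024, "fingers": 1}
    - {"dx": -0.001, "dy": 0.01, "dz": 0.005, "turn": 0.03, "fingers": 1}
    - {"dx": -0.001, "dy": 0.012, "dz": 0.005, "turn": 0.036, "fingers": 1}
    - {"dx": -0.001, "dy": 0.014, "dz": 0.005, "turn": 0.042, "fingers": 1}
    - {"dx": -0.001, "dy": 0.016, "dz": 0.005, "turn": 0.048, "fingers": 1}
    - {"dx": -0.001, "dy": 0.018, "dz": 0.005, "turn": 0.054, "fingers": 1}

```text
time_s: 26.38
ee_pos: [627.0, -47.4, 53.6]
eef_rot: [-0.0, 0.782, 0.624, 0.002]
ft_force: [-6.4, 7.5, 11.0]
opening: 0.195
finger_force: 40.2
```

```bash
python3 -c "
from h import *
did(-.001,.018,.005,.054);where()"
```

```text
cmd [625.52 -48.87  49.9    1.35] meas [627.  -47.4  53.6] F [-6.4  7.5 11. ] t 26.38 open 0.195
gap -70.6 lat 2.9 z 53.6 ang 1.3474 F along U 6.5 lat -7.4 up 11.0 M [ 0.89  0.96 -0.13] t 26.38 open 0.195
```

Emit:
jog_arm:
  steps:
    - {"dx": 0.008, "dy": 0, "dz": 0.005, "turn": 0, "fingers": 1}
    - {"dx": 0, "dy": 0, "dz": 0.005, "turn": 0, "fingers": 1}
    - {"dx": -0.001, "dy": -0.002, "dz": 0.005, "turn": -0.006, "fingers": 1}
    - {"dx": -0.001, "dy": -0.004, "dz": 0.005, "turn": -0.012, "fingers": 1}
    - {"dx": -0.001, "dy": -0.006, "dz": 0.005, "turn": -0.018, "fingers": 1}
    - {"dx": -0.001, "dy": -0.008, "dz": 0.005, "turn": -0.024, "fingers": 1}
    - {"dx": -0.001, "dy": -0.01, "dz": 0.005, "turn": -0.03, "fingers": 1}
    - {"dx": -0.001, "dy": -0.012, "dz": 0.005, "turn": -0.036, "fingers": 1}
    - {"dx": -0.001, "dy": -0.014, "dz": 0.005, "turn": -0.042, "fingers": 1}
    - {"dx": -0.001, "dy": -0.016, "dz": 0.005, "turn": -0.048, "fingers": 1}
    - {"dx": -0.001, "dy": -0.018, "dz": 0.005, "turn": -0.054, "fingers": 1}

```text
time_s: 27.75
ee_pos: [622.5, -46.9, 52.5]
eef_rot: [0.0, 0.726, 0.688, 0.002]
ft_force: [-5.4, 6.7, 10.9]
opening: 0.194
finger_force: 41.6
```

```bash
python3 -c "
from h import *
did(-.001,-.018,.005,-.054);where()"
```

```text
cmd [621.08 -48.11  48.65   1.52] meas [622.5 -46.9  52.5] F [-5.4  6.7 10.9] t 27.75 open 0.194
gap -70.7 lat -1.6 z 52.5 ang 1.5174 F along U 5.9 lat -6.2 up 10.9 M [ 0.68  1.12 -0.35] t 27.75 open 0.194
```

```bash
cat > red.py <<'E'
from h import *
def red(im):
    b,g,r=[im[:,:,i].astype(int) for i in range(3)]
    m=((r>70)&(g<0.35*r)&(b<0.35*r)).astype(np.uint8);m[:180]=0;m[320:]=0;m[:,:230]=0;m[:,410:]=0
    ys,xs=np.nonzero(m);bright=m*(r>125)
    return xs.min(),xs.max(),ys.min(),ys.max(),m.sum(),np.round([xs.mean(),ys.mean()],2),'outer-face darker area',int((m*(r<=145)).sum()),'bottom row centre',ys[abs(xs-320)<8].max(),'top',ys[abs(xs-320)<8].min()
for n in('w3','w4','w5'): print(n,red(cv2.imread('pics/%s.png'%n)))
w=camera('wrist');save(w,'w7.png');print(red(cv2.imread('pics/w7.png')))
E
python3 red.py
```

```text
w3 (np.int64(283), np.int64(359), np.int64(228), np.int64(272), np.uint64(2944), array([320.95, 250.15]), 'outer-face darker area', 2623, 'bottom row centre', np.int64(272), 'top', np.int64(228))
w4 (np.int64(282), np.int64(360), np.int64(228), np.int64(273), np.uint64(3044), array([321.  , 250.24]), 'outer-face darker area', 2726, 'bottom row centre', np.int64(273), 'top', np.int64(228))
w5 (np.int64(283), np.int64(359), np.int64(228), np.int64(273), np.uint64(2963), array([321.13, 250.57]), 'outer-face darker area', 2963, 'bottom row centre', np.int64(273), 'top', np.int64(228))
(np.int64(283), np.int64(360), np.int64(227), np.int64(270), np.uint64(2880), array([321.29, 248.81]), 'outer-face darker area', 2525, 'bottom row centre', np.int64(270), 'top', np.int64(227))
```

Run:
```python
import cv2,numpy as np
a=cv2.imread('pics/w5.png')[215:395,240:400];b=cv2.imread('pics/w7.png')[215:395,240:400]
cv2.imwrite('pics/cmp.png',cv2.resize(np.hstack([a,b]),None,fx=2.5,fy=2.5,interpolation=cv2.INTER_CUBIC))
```

```text
(no output)
```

View pics/cmp.png

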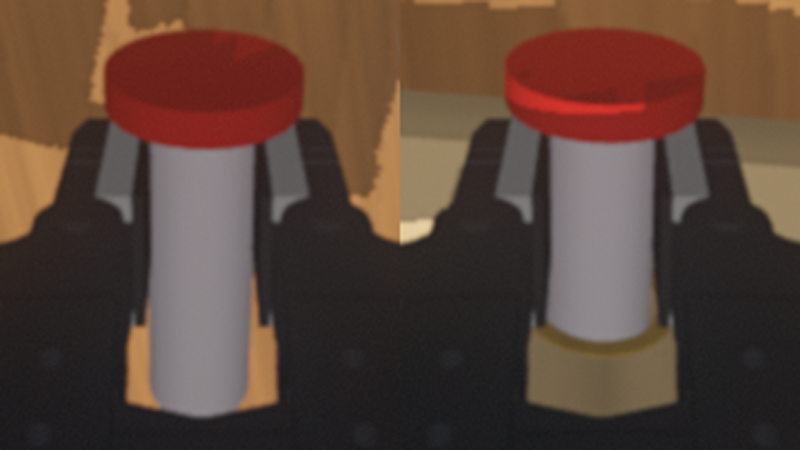

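```bash
cat > pitch.py <<'E'
from h import *
from scipy.optimize import least_squares
def basis(s):
    a=2*np.arctan2(s['eef_rot'][2],s['eef_rot'][1]);return np.array([np.cos(a),np.sin(a),0]),np.array([np.sin(a),-np.cos(a),0]),np.array([0,0,1.])
# camera in tool frame from w5
p=dict(np.load('w5.npz'));R=p['R'];t=p['t'].ravel();tcp=np.array([602.41,-160.19,216.2]);a=1.400
ex,ey,ez=np.array([np.cos(a),np.sin(a),0]),np.array([np.sin(a),-np.cos(a),0]),np.array([0,0,1.])
K=p['camera_matrix'];ph=np.linspace(0,2*np.pi,73)
def rows(th,u,w):  # nose-up th, head axial offset u, height of spindle axis above TCP w
    ax=np.cos(th)*ex-np.sin(th)*ez; up=np.sin(th)*ex+np.cos(th)*ez
    o=[]
    for d in(0,6):
        X=tcp+w*ez+np.outer(np.ones(73),(u+d)*ax)+16*(np.outer(np.cos(ph),up)+np.outer(np.sin(ph),ey))
        c=X@R.T+t;q=c@K.T;o.append(q[:,:2]/q[:,2:])
    q=np.vstack(o);f=o[1]
    return np.array([q[:,1].min(),q[:,1].max(),q[:,0].max()-q[:,0].min(),f[:,1].max()])
print('nominal',rows(0,14.3,17))
r=least_squares(lambda v:rows(0,v[0],v[1])[:3]-[227.5,273.5,78],[14,17]);print(r.x,r.fun)
b=rows(0,*r.x)
for th in(-.15,-.1,-.05,.05,.1,.15): print(th,(rows(th,*r.x)-b).round(2))
print('slip+1',(rows(0,r.x[0],r.x[1]+1)-b).round(2),'ax+1',(rows(0,r.x[0]+1,r.x[1])-b).round(2))
E
python3 pitch.py
```

```text
nominal [227.94669334 277.23684229  81.2012829  262.15741056]
[12.41331927 11.2644655 ] [-0.44581638  0.36550758 -0.24042311]
-0.15 [-2.09  8.29  1.38  9.68]
-0.1 [-1.51  5.51  0.92  6.38]
-0.05 [-0.81  2.74  0.46  3.15]
0.05 [ 0.93 -2.71 -0.47 -3.05]
0.1 [ 1.97 -5.37 -0.94 -6.01]
0.15 [ 3.11 -7.98 -1.41 -8.85]
slip+1 [0.82 1.35 0.52 1.26] ax+1 [-2.04 -2.38  0.17 -2.44]
```

Comparison view: flange and tube in the gripper before (left) and now (right). The flange's lower rim moved up about 3 px, so the nose is only about 0.02 rad up. I'll use this as a tip-height gauge.

```bash
cat > tip.py <<'E'
import io,contextlib
with contextlib.redirect_stdout(io.StringIO()):
    from pitch import *
def edges(im):
    f=im.astype(float);s=f[:,:,2]-f[:,:,1]-0*f[:,:,0]   # R-G (bgr)
    ratio=f[:,:,1]/(f[:,:,2]+1)
    T=[];Bt=[]
    for c in range(314,329,2):
        col=ratio[200:300,c]; rows_=np.where(col<.38)[0]
        if len(rows_)<10: continue
        i,j=rows_[0],rows_[-1]
        def cr(k0,k1): a_,b_=col[k0],col[k1]; return 200+k0+(k1-k0)*(a_-.38)/(a_-b_)
        T.append(cr(i,i-1));Bt.append(cr(j,j+1))
    return np.median(T),np.median(Bt)
e0=np.mean([edges(cv2.imread('pics/%s.png'%n)) for n in('w3','w4','w5')],axis=0)
def tipnow():
    w=camera('wrist');cv2.imwrite('pics/tmp.png',w['pixels'][:,:,::-1]);d=np.array(edges(w['pixels'][:,:,::-1]))-e0
    q=least_squares(lambda v:(rows(v[0],r.x[0]+v[1]*1,r.x[1])-b)[:2]-d,[0,0],x_scale=[.05,1]).x
    s=sense();l=(s['ee_pos'][:2]-B)@np.array([U[1],-U[0]]);ang=2*np.arctan2(s['eef_rot'][2],s['eef_rot'][1])
    print('d',d.round(1),'nose-up %.3f slip %.1f  TIP h %.1f lat %.1f depth %.1f'%(q[0],q[1],s['ee_pos'][2]-53.75+93.7*q[0],l+93.7*(ang-A),-((s['ee_pos'][:2]-B)@U)+TIP-q[1]))
if __name__=='__main__': where();tipnow()
E
python3 tip.py
```

```text
gap -70.7 lat -1.7 z 52.5 ang 1.5179 F along U 6.0 lat -8.3 up 12.1 M [ 0.72  1.16 -0.32] t 27.8 open 0.196
d [-0.6 -2.4] nose-up 0.023 slip 0.5  TIP h 0.8 lat 6.4 depth 70.2
```

Emit:
jog_arm:
  steps:
    - {"dx": 0.008, "dy": 0, "dz": 0.006, "turn": 0, "fingers": 1}
    - {"dx": 0, "dy": 0, "dz": 0.006, "turn": 0, "fingers": 1}
    - {"dx": -0.003, "dy": 0.002, "dz": 0.006, "turn": 0.006, "fingers": 1}
    - {"dx": -0.003, "dy": 0.004, "dz": 0.006, "turn": 0.012, "fingers": 1}
    - {"dx": -0.003, "dy": 0.006, "dz": 0.006, "turn": 0.018, "fingers": 1}
    - {"dx": -0.003, "dy": 0.008, "dz": 0.006, "turn": 0.024, "fingers": 1}
    - {"dx": -0.003, "dy": 0.01, "dz": 0.006, "turn": 0.03, "fingers": 1}
    - {"dx": -0.003, "dy": 0.012, "dz": 0.006, "turn": 0.036, "fingers": 1}
    - {"dx": -0.003, "dy": 0.014, "dz": 0.006, "turn": 0.042, "fingers": 1}
    - {"dx": -0.003, "dy": 0.016, "dz": 0.006, "turn": 0.048, "fingers": 1}
    - {"dx": -0.003, "dy": 0.018, "dz": 0.006, "turn": 0.054, "fingers": 1}

```text
time_s: 29.22
ee_pos: [627.0, -47.2, 51.4]
eef_rot: [-0.001, 0.782, 0.624, 0.002]
ft_force: [-9.0, 8.7, 13.0]
opening: 0.193
finger_force: 41.2
```

```bash
python3 -c "
from h import *
did(-.003,.018,.006,.054)"; python3 tip.py
```

```text
cmd [625.53 -49.1   47.15   1.35] meas [627.  -47.2  51.4] F [-9.   8.7 13. ] t 29.23 open 0.193
gap -70.4 lat 2.9 z 51.4 ang 1.3474 F along U 7.3 lat -10.2 up 13.0 M [ 1.04  1.31 -0.13] t 29.23 open 0.193
d [ 0.8 -2.9] nose-up 0.051 slip 0.1  TIP h 2.5 lat -5.0 depth 70.3
```

Emit:
jog_arm:
  steps:
    - {"dx": 0.008, "dy": 0, "dz": 0.006, "turn": 0, "fingers": 1}
    - {"dx": 0.004, "dy": 0, "dz": 0.006, "turn": 0, "fingers": 1}
    - {"dx": 0.001, "dy": -0.002, "dz": 0.006, "turn": -0.006, "fingers": 1}
    - {"dx": 0.001, "dy": -0.004, "dz": 0.006, "turn": -0.012, "fingers": 1}
    - {"dx": 0.001, "dy": -0.006, "dz": 0.006, "turn": -0.018, "fingers": 1}
    - {"dx": 0.001, "dy": -0.008, "dz": 0.006, "turn": -0.024, "fingers": 1}
    - {"dx": 0.001, "dy": -0.01, "dz": 0.006, "turn": -0.03, "fingers": 1}
    - {"dx": 0.001, "dy": -0.012, "dz": 0.006, "turn": -0.036, "fingers": 1}
    - {"dx": 0.001, "dy": -0.014, "dz": 0.006, "turn": -0.042, "fingers": 1}
    - {"dx": 0.001, "dy": -0.016, "dz": 0.006, "turn": -0.048, "fingers": 1}
    - {"dx": 0.001, "dy": -0.018, "dz": 0.006, "turn": -0.054, "fingers": 1}

```text
time_s: 30.65
ee_pos: [622.7, -47.1, 50.0]
eef_rot: [0.0, 0.726, 0.688, 0.001]
ft_force: [-7.8, 4.6, 14.4]
opening: 0.2
finger_force: 42.1
```

```bash
python3 -c "
from h import *
did(.001,-.018,.006,-.054)"; python3 tip.py
```

```text
cmd [621.2  -47.86  45.65   1.52] meas [622.7 -47.1  50. ] F [-7.8  4.6 14.4] t 30.65 open 0.2
gap -70.9 lat -1.3 z 50.0 ang 1.5179 F along U 3.5 lat -8.4 up 14.4 M [ 0.46  1.31 -0.22] t 30.65 open 0.2
d [ 2.3 -4. ] nose-up 0.088 slip -0.3  TIP h 4.5 lat 6.8 depth 71.2
```

Emit:
jog_arm:
  steps:
    - {"dx": -0.006, "dy": 0, "dz": 0, "turn": 0, "fingers": 1}
    - {"dx": -0.01, "dy": 0, "dz": 0, "turn": 0, "fingers": 1}
    - {"dx": -0.01, "dy": 0, "dz": 0, "turn": 0, "fingers": 1}

```text
time_s: 31.08
ee_pos: [622.7, -47.6, 50.1]
eef_rot: [-0.001, 0.726, 0.688, 0.003]
ft_force: [-6.9, 12.0, 14.8]
opening: 0.19
finger_force: 42.2
```

```bash
python3 -c "
from h import *
did(-.01,0,0,0)"; python3 tip.py
```

```text
cmd [621.06 -50.36  45.65   1.52] meas [622.7 -47.6  50.1] F [-6.9 12.  14.8] t 31.07 open 0.19
gap -71.4 lat -1.3 z 50.1 ang 1.5172 F along U 10.9 lat -8.5 up 14.8 M [ 1.57  1.25 -0.26] t 31.07 open 0.19
d [ 2.2 -4.4] nose-up 0.091 slip -0.2  TIP h 4.9 lat 6.7 depth 71.6
```

Emit:
jog_arm:
  steps:
    - {"dx": 0.02, "dy": 0, "dz": 0, "turn": 0, "fingers": 1}
    - {"dx": 0.02, "dy": 0, "dz": -0.02, "turn": 0, "fingers": 1}
    - {"dx": 0.02, "dy": 0, "dz": -0.04, "turn": 0, "fingers": 1}
    - {"dx": 0.02, "dy": 0, "dz": -0.048, "turn": 0, "fingers": 1}
    - {"dx": 0.02, "dy": 0, "dz": -0.048, "turn": 0, "fingers": 1}

```text
time_s: 31.75
ee_pos: [621.1, -45.2, 56.7]
eef_rot: [-0.0, 0.726, 0.688, 0.0]
ft_force: [2.6, -0.4, -9.5]
opening: 0.195
finger_force: 38.5
```

```bash
python3 -c "
from h import *
did(.02,0,-.048,0)"; python3 tip.py
```

```text
cmd [621.33 -45.36  57.65   1.52] meas [621.1 -45.2  56.7] F [ 2.6 -0.4 -9.5] t 31.75 open 0.195
gap -69.2 lat -3.2 z 56.7 ang 1.5163 F along U -0.0 lat 2.6 up -9.5 M [ 0.24 -0.41  0.03] t 31.75 open 0.195
d [-1.5  1.6] nose-up -0.046 slip 0.4  TIP h -1.3 lat 4.7 depth 68.8
```

Emit:
jog_arm:
  steps:
    - {"dx": 0, "dy": 0, "dz": -0.004, "turn": 0, "fingers": 1}
    - {"dx": -0.012, "dy": 0, "dz": -0.004, "turn": 0, "fingers": 1}
    - {"dx": -0.013, "dy": 0.002, "dz": -0.004, "turn": 0.006, "fingers": 1}
    - {"dx": -0.013, "dy": 0.004, "dz": -0.004, "turn": 0.012, "fingers": 1}
    - {"dx": -0.013, "dy": 0.006, "dz": -0.004, "turn": 0.018, "fingers": 1}
    - {"dx": -0.013, "dy": 0.008, "dz": -0.004, "turn": 0.024, "fingers": 1}
    - {"dx": -0.013, "dy": 0.01, "dz": -0.004, "turn": 0.03, "fingers": 1}
    - {"dx": -0.013, "dy": 0.012, "dz": -0.004, "turn": 0.036, "fingers": 1}
    - {"dx": -0.013, "dy": 0.014, "dz": -0.004, "turn": 0.042, "fingers": 1}
    - {"dx": -0.013, "dy": 0.016, "dz": -0.004, "turn": 0.048, "fingers": 1}

```text
time_s: 33.05
ee_pos: [624.8, -47.4, 57.9]
eef_rot: [-0.001, 0.776, 0.631, 0.0]
ft_force: [3.3, 4.3, -10.6]
opening: 0.196
finger_force: 38.2
```

```bash
python3 -c "
from h import *
did(-.013,.016,-.004,.048)"; python3 tip.py
```

```text
cmd [625.15 -48.83  58.65   1.37] meas [624.8 -47.4  57.9] F [  3.3   4.3 -10.6] t 33.05 open 0.196
gap -70.9 lat 0.7 z 57.9 ang 1.3654 F along U 4.8 lat 2.6 up -10.6 M [ 0.93 -0.55  0.19] t 33.05 open 0.196
d [-2.8  2.5] nose-up -0.079 slip 0.8  TIP h -3.2 lat -5.5 depth 70.1
```

Emit:
jog_arm:
  steps:
    - {"dx": 0.008, "dy": 0, "dz": -0.003, "turn": 0, "fingers": 1}
    - {"dx": -0.002, "dy": 0, "dz": -0.004, "turn": 0, "fingers": 1}
    - {"dx": -0.004, "dy": -0.002, "dz": -0.004, "turn": -0.006, "fingers": 1}
    - {"dx": -0.004, "dy": -0.004, "dz": -0.004, "turn": -0.012, "fingers": 1}
    - {"dx": -0.004, "dy": -0.006, "dz": -0.004, "turn": -0.018, "fingers": 1}
    - {"dx": -0.004, "dy": -0.008, "dz": -0.004, "turn": -0.024, "fingers": 1}
    - {"dx": -0.004, "dy": -0.01, "dz": -0.004, "turn": -0.03, "fingers": 1}
    - {"dx": -0.004, "dy": -0.012, "dz": -0.004, "turn": -0.036, "fingers": 1}
    - {"dx": -0.004, "dy": -0.014, "dz": -0.004, "turn": -0.042, "fingers": 1}
    - {"dx": -0.004, "dy": -0.016, "dz": -0.004, "turn": -0.048, "fingers": 1}

```text
time_s: 34.35
ee_pos: [621.0, -47.4, 59.2]
eef_rot: [-0.001, 0.726, 0.688, 0.001]
ft_force: [4.2, 5.3, -12.0]
opening: 0.198
finger_force: 37.6
```

```bash
python3 -c "
from h import *
did(-.004,-.016,-.004,-.048)"; python3 tip.py
```

```text
cmd [621.03 -48.99  59.65   1.52] meas [621.  -47.4  59.2] F [  4.2   5.3 -12. ] t 34.35 open 0.198
gap -71.4 lat -3.1 z 59.2 ang 1.5166 F along U 5.8 lat 3.5 up -12.0 M [ 1.14 -0.66 -0.02] t 34.35 open 0.198
d [-4.6  3.4] nose-up -0.119 slip 1.4  TIP h -5.7 lat 5.0 depth 70.0
```

```bash
cat > line.py <<'E'
from h import *
import sys
# rows: for each tip lat L: touch (light) then press twice.  args: contact_gap z L...
def tcp(L,gap):
    s=L/64.; return B+U*(gap+TIP)+(-.464*L+LC)*np.array([U[1],-U[0]]), A+s
cg,z=float(sys.argv[1]),float(sys.argv[2]);LC=float(sys.argv[3]);c=cmd()
for L in map(float,sys.argv[4:]):
    for e in(-2.0,0.5,2.2,-2.0):
        q,a=tcp(L,cg-e);v=q-np.array(c[:2]);w=c[3]
        print('L%.1f e%.1f dx %.4f dy %.4f dz %.4f turn %.4f'%(L,e,(v@[np.cos(w),np.sin(w)])/250,(v@[np.sin(w),-np.cos(w)])/250,(c[2]-z)/250,(w-a)/np.pi))
E
python3 line.py -67 50 -0.3 0 | head -1
```

```text
L0.0 e-2.0 dx 0.0309 dy 0.0126 dz 0.0386 turn 0.0270
```

Emit:
jog_arm:
  steps:
    - {"dx": 0.02, "dy": 0, "dz": 0, "turn": 0, "fingers": 1}
    - {"dx": 0.02, "dy": 0.008, "dz": 0.02, "turn": 0.027, "fingers": 1}
    - {"dx": 0.02, "dy": 0.008, "dz": 0.036, "turn": 0.027, "fingers": 1}
    - {"dx": 0.02, "dy": 0.008, "dz": 0.036, "turn": 0.027, "fingers": 1}

```text
time_s: 34.9
ee_pos: [625.0, -44.1, 54.7]
eef_rot: [0.001, 0.754, 0.657, 0.001]
ft_force: [-3.5, 2.4, 6.5]
opening: 0.197
finger_force: 39.7
```

```bash
python3 -c "
from h import *
did(.02,.008,.036,.027)"; python3 tip.py; python3 line.py -70.6 55.2 -0.3 -3.6 -1.2 1.2 3.6
```

```text
cmd [623.3  -44.11  50.65   1.43] meas [625.  -44.1  54.7] F [-3.5  2.4  6.5] t 34.9 open 0.197
gap -67.5 lat 0.5 z 54.7 ang 1.4324 F along U 1.9 lat -3.8 up 6.5 M [ 0.32  0.63 -0.05] t 34.9 open 0.197
d [-3.1 -0.6] nose-up -0.041 slip 1.2  TIP h -2.9 lat 0.6 depth 66.3
L-3.6 e-2.0 dx -0.0031 dy 0.0103 dz -0.0182 turn 0.0179
L-3.6 e0.5 dx -0.0131 dy 0.0103 dz -0.0182 turn 0.0179
L-3.6 e2.2 dx -0.0199 dy 0.0103 dz -0.0182 turn 0.0179
L-3.6 e-2.0 dx -0.0031 dy 0.0103 dz -0.0182 turn 0.0179
L-1.2 e-2.0 dx -0.0031 dy 0.0059 dz -0.0182 turn 0.0060
L-1.2 e0.5 dx -0.0131 dy 0.0059 dz -0.0182 turn 0.0060
L-1.2 e2.2 dx -0.0199 dy 0.0059 dz -0.0182 turn 0.0060
L-1.2 e-2.0 dx -0.0031 dy 0.0059 dz -0.0182 turn 0.0060
L1.2 e-2.0 dx -0.0031 dy 0.0014 dz -0.0182 turn -0.0060
L1.2 e0.5 dx -0.0131 dy 0.0014 dz -0.0182 turn -0.0060
L1.2 e2.2 dx -0.0199 dy 0.0014 dz -0.0182 turn -0.0060
L1.2 e-2.0 dx -0.0031 dy 0.0014 dz -0.0182 turn -0.0060
L3.6 e-2.0 dx -0.0031 dy -0.0031 dz -0.0182 turn -0.0179
L3.6 e0.5 dx -0.0131 dy -0.0031 dz -0.0182 turn -0.0179
L3.6 e2.2 dx -0.0199 dy -0.0031 dz -0.0182 turn -0.0179
L3.6 e-2.0 dx -0.0031 dy -0.0031 dz -0.0182 turn -0.0179
```

Emit:
jog_arm:
  steps:
    - {"dx": -0.006, "dy": 0.0103, "dz": -0.018, "turn": 0.018, "fingers": 1}
    - {"dx": -0.006, "dy": 0.0103, "dz": -0.018, "turn": 0.018, "fingers": 1}
    - {"dx": -0.024, "dy": 0.0103, "dz": -0.018, "turn": 0.018, "fingers": 1}
    - {"dx": -0.024, "dy": 0.0103, "dz": -0.018, "turn": 0.018, "fingers": 1}

```text
time_s: 35.45
ee_pos: [626.2, -48.1, 56.3]
eef_rot: [-0.001, 0.773, 0.635, 0.003]
ft_force: [1.3, 8.9, -0.6]
opening: 0.196
finger_force: 38.8
```

```bash
python3 -c "
from h import *
did(-.024,.0103,-.018,.018)"; python3 tip.py
```

```text
cmd [625.02 -50.41  55.15   1.37] meas [626.2 -48.1  56.3] F [ 1.3  8.9 -0.6] t 35.45 open 0.196
gap -71.4 lat 2.2 z 56.3 ang 1.3756 F along U 9.0 lat 0.1 up -0.6 M [ 1.47 -0.27 -0.07] t 35.45 open 0.196
d [-3.6  0.3] nose-up -0.061 slip 1.3  TIP h -3.2 lat -3.0 depth 70.1
```

Emit:
jog_arm:
  steps:
    - {"dx": 0.014, "dy": -0.0044, "dz": 0, "turn": -0.012, "fingers": 1}
    - {"dx": 0.014, "dy": -0.0044, "dz": 0, "turn": -0.012, "fingers": 1}
    - {"dx": 0, "dy": -0.0044, "dz": 0, "turn": -0.012, "fingers": 1}
    - {"dx": 0, "dy": -0.0044, "dz": 0, "turn": -0.012, "fingers": 1}

```text
time_s: 36.0
ee_pos: [624.7, -47.8, 55.6]
eef_rot: [-0.001, 0.761, 0.649, 0.003]
ft_force: [2.1, 10.4, -0.2]
opening: 0.194
finger_force: 38.8
```

```bash
python3 -c "
from h import *
did(0,-.0044,0,-.012)"; python3 tip.py
```

```text
cmd [623.94 -50.19  55.15   1.41] meas [624.7 -47.8  55.6] F [ 2.1 10.4 -0.2] t 36.0 open 0.194
gap -71.3 lat 0.7 z 55.6 ang 1.4120 F along U 10.6 lat 0.6 up -0.2 M [ 1.61 -0.22  0.04] t 36.0 open 0.194
d [-3.7  0.4] nose-up -0.063 slip 1.3  TIP h -4.0 lat -1.1 depth 70.0
```

Emit:
jog_arm:
  steps:
    - {"dx": 0.014, "dy": -0.0044, "dz": 0, "turn": -0.012, "fingers": 1}
    - {"dx": 0.014, "dy": -0.0044, "dz": 0, "turn": -0.012, "fingers": 1}
    - {"dx": 0, "dy": -0.0044, "dz": 0, "turn": -0.012, "fingers": 1}
    - {"dx": 0, "dy": -0.0044, "dz": 0, "turn": -0.012, "fingers": 1}

```text
time_s: 36.55
ee_pos: [623.4, -47.6, 55.4]
eef_rot: [-0.002, 0.749, 0.663, 0.002]
ft_force: [1.4, 10.9, -0.6]
opening: 0.197
finger_force: 38.9
```

```bash
python3 -c "
from h import *
did(0,-.0044,0,-.012)"; python3 tip.py
```

```text
cmd [622.85 -50.02  55.15   1.45] meas [623.4 -47.6  55.4] F [ 1.4 10.9 -0.6] t 36.55 open 0.197
gap -71.3 lat -0.6 z 55.4 ang 1.4492 F along U 11.0 lat -0.2 up -0.6 M [ 1.64 -0.17  0.05] t 36.55 open 0.197
d [-3.6  0.3] nose-up -0.060 slip 1.3  TIP h -4.0 lat 1.0 depth 69.9
```

Emit:
jog_arm:
  steps:
    - {"dx": 0.014, "dy": -0.0044, "dz": 0, "turn": -0.012, "fingers": 1}
    - {"dx": 0.014, "dy": -0.0044, "dz": 0, "turn": -0.012, "fingers": 1}
    - {"dx": 0, "dy": -0.0044, "dz": 0, "turn": -0.012, "fingers": 1}
    - {"dx": 0, "dy": -0.0044, "dz": 0, "turn": -0.012, "fingers": 1}

```text
time_s: 37.1
ee_pos: [622.1, -47.5, 55.4]
eef_rot: [-0.002, 0.736, 0.677, 0.002]
ft_force: [1.3, 10.9, 1.4]
opening: 0.193
finger_force: 39.0
```

```bash
python3 -c "
from h import *
did(0,-.0044,0,-.012)"; python3 tip.py
```

```text
cmd [621.76 -49.89  55.15   1.49] meas [622.1 -47.5  55.4] F [ 1.3 10.9  1.4] t 37.1 open 0.193
gap -71.4 lat -1.9 z 55.4 ang 1.4868 F along U 11.0 lat -0.3 up 1.4 M [ 1.52 -0.09  0.03] t 37.1 open 0.193
d [-3.6  0.3] nose-up -0.060 slip 1.3  TIP h -4.0 lat 3.3 depth 70.1
```

Emit:
jog_arm:
  steps:
    - {"dx": 0.02, "dy": 0, "dz": 0.01, "turn": 0, "fingers": 1}
    - {"dx": 0.02, "dy": 0, "dz": 0.023, "turn": 0, "fingers": 1}
    - {"dx": 0.02, "dy": 0, "dz": 0.023, "turn": 0, "fingers": 1}

```text
time_s: 37.52
ee_pos: [622.9, -45.5, 51.5]
eef_rot: [0.001, 0.736, 0.677, 0.0]
ft_force: [-3.9, 1.8, 10.2]
opening: 0.202
finger_force: 40.5
```

```bash
python3 -c "
from h import *
did(.02,0,.023,0)"; python3 tip.py
```

```text
cmd [622.17 -44.9   49.4    1.49] meas [622.9 -45.5  51.5] F [-3.9  1.8 10.2] t 37.52 open 0.202
gap -69.3 lat -1.4 z 51.5 ang 1.4872 F along U 1.3 lat -4.1 up 10.2 M [ 0.14  0.67 -0.07] t 37.52 open 0.202
d [-0.1 -3. ] nose-up 0.038 slip 0.4  TIP h 1.3 lat 3.8 depth 68.9
```

Emit:
jog_arm:
  steps:
    - {"dx": 0, "dy": 0, "dz": -0.014, "turn": 0, "fingers": 1}
    - {"dx": -0.016, "dy": 0, "dz": -0.014, "turn": 0, "fingers": 1}
    - {"dx": -0.016, "dy": 0, "dz": -0.014, "turn": 0, "fingers": 1}

```text
time_s: 37.95
ee_pos: [622.0, -47.1, 52.5]
eef_rot: [-0.001, 0.736, 0.677, 0.002]
ft_force: [0.9, 7.8, 1.0]
opening: 0.191
finger_force: 39.4
```

```bash
python3 -c "
from h import *
did(-.016,0,-.014,0)"; python3 tip.py
```

```text
cmd [621.84 -48.89  52.9    1.49] meas [622.  -47.1  52.5] F [0.9 7.8 1. ] t 37.95 open 0.191
gap -71.0 lat -2.1 z 52.5 ang 1.4872 F along U 7.9 lat -0.2 up 1.0 M [ 1.16 -0.18  0.05] t 37.95 open 0.191
d [-0.7 -2. ] nose-up 0.015 slip 0.5  TIP h 0.1 lat 3.1 depth 70.4
```

Emit:
jog_arm:
  steps:
    - {"dx": 0.014, "dy": 0.0044, "dz": 0, "turn": 0.012, "fingers": 1}
    - {"dx": 0.014, "dy": 0.0044, "dz": 0, "turn": 0.012, "fingers": 1}
    - {"dx": 0, "dy": 0.0044, "dz": 0, "turn": 0.012, "fingers": 1}
    - {"dx": 0, "dy": 0.0044, "dz": 0, "turn": 0.012, "fingers": 1}

```text
time_s: 38.5
ee_pos: [623.0, -47.2, 52.6]
eef_rot: [-0.002, 0.748, 0.663, 0.002]
ft_force: [1.9, 8.2, -0.4]
opening: 0.195
finger_force: 39.4
```

```bash
python3 -c "
from h import *
did(0,.0044,0,.012)"; python3 tip.py
```

```text
cmd [622.94 -48.98  52.9    1.45] meas [623.  -47.2  52.6] F [ 1.9  8.2 -0.4] t 38.5 open 0.195
gap -70.9 lat -1.1 z 52.6 ang 1.4501 F along U 8.4 lat 0.8 up -0.4 M [ 1.23 -0.2   0.06] t 38.5 open 0.195
d [-0.8 -1.8] nose-up 0.011 slip 0.5  TIP h -0.1 lat 0.7 depth 70.4
```

Emit:
jog_arm:
  steps:
    - {"dx": 0.014, "dy": 0.0044, "dz": 0, "turn": 0.012, "fingers": 1}
    - {"dx": 0.014, "dy": 0.0044, "dz": 0, "turn": 0.012, "fingers": 1}
    - {"dx": 0, "dy": 0.0044, "dz": 0, "turn": 0.012, "fingers": 1}
    - {"dx": 0, "dy": 0.0044, "dz": 0, "turn": 0.012, "fingers": 1}

```text
time_s: 39.05
ee_pos: [624.1, -47.3, 52.7]
eef_rot: [-0.002, 0.761, 0.649, 0.002]
ft_force: [0.6, 8.9, -2.1]
opening: 0.196
finger_force: 39.3
```

```bash
python3 -c "
from h import *
did(0,.0044,0,.012)"; python3 tip.py
```

```text
cmd [624.03 -49.11  52.9    1.41] meas [624.1 -47.3  52.7] F [ 0.6  8.9 -2.1] t 39.05 open 0.196
gap -70.9 lat 0.0 z 52.7 ang 1.4125 F along U 8.9 lat -0.6 up -2.1 M [ 1.25 -0.19  0.03] t 39.05 open 0.196
d [-0.8 -1.7] nose-up 0.011 slip 0.5  TIP h -0.0 lat -1.7 depth 70.4
```

Emit:
jog_arm:
  steps:
    - {"dx": 0.014, "dy": 0.0044, "dz": 0, "turn": 0.012, "fingers": 1}
    - {"dx": 0.014, "dy": 0.0044, "dz": 0, "turn": 0.012, "fingers": 1}
    - {"dx": 0, "dy": 0.0044, "dz": 0, "turn": 0.012, "fingers": 1}
    - {"dx": 0, "dy": 0.0044, "dz": 0, "turn": 0.012, "fingers": 1}

```text
time_s: 39.6
ee_pos: [625.4, -47.5, 52.9]
eef_rot: [-0.002, 0.773, 0.635, 0.002]
ft_force: [1.1, 8.3, -1.2]
opening: 0.195
finger_force: 39.3
```

```bash
python3 -c "
from h import *
did(0,.0044,0,.012)"; python3 tip.py
```

```text
cmd [625.12 -49.29  52.9    1.37] meas [625.4 -47.5  52.9] F [ 1.1  8.3 -1.2] t 39.6 open 0.195
gap -70.9 lat 1.3 z 52.9 ang 1.3748 F along U 8.4 lat -0.0 up -1.2 M [ 1.32 -0.27  0.  ] t 39.6 open 0.195
d [-0.8 -1.6] nose-up 0.009 slip 0.5  TIP h 0.1 lat -4.0 depth 70.4
```

Emit:
jog_arm:
  steps:
    - {"dx": 0.02, "dy": -0.006, "dz": 0.005, "turn": -0.018, "fingers": 1}
    - {"dx": 0.02, "dy": -0.016, "dz": 0.02, "turn": -0.036, "fingers": 1}
    - {"dx": 0.02, "dy": -0.016, "dz": 0.03, "turn": -0.036, "fingers": 1}
    - {"dx": 0.02, "dy": -0.016, "dz": 0.03, "turn": -0.036, "fingers": 1}

```text
time_s: 40.15
ee_pos: [623.4, -43.9, 48.8]
eef_rot: [0.001, 0.736, 0.677, 0.001]
ft_force: [-6.2, 2.9, 11.8]
opening: 0.195
finger_force: 41.8
```

```bash
python3 -c "
from h import *
did(.02,-.016,.03,-.036)"; python3 tip.py
```

```text
cmd [622.17 -43.6   45.4    1.49] meas [623.4 -43.9  48.8] F [-6.2  2.9 11.8] t 40.15 open 0.195
gap -67.6 lat -1.2 z 48.8 ang 1.4882 F along U 2.0 lat -6.5 up 11.8 M [ 0.26  0.83 -0.12] t 40.15 open 0.195
d [ 2.3 -5.7] nose-up 0.109 slip -0.1  TIP h 5.3 lat 4.1 depth 67.6
```

Emit:
jog_arm:
  steps:
    - {"dx": -0.012, "dy": 0, "dz": 0, "turn": 0, "fingers": 1}
    - {"dx": -0.018, "dy": 0, "dz": 0, "turn": 0, "fingers": 1}
    - {"dx": -0.018, "dy": 0, "dz": 0, "turn": 0, "fingers": 1}

```text
time_s: 40.58
ee_pos: [623.3, -46.3, 49.2]
eef_rot: [-0.001, 0.736, 0.677, 0.002]
ft_force: [-5.7, 10.8, 12.9]
opening: 0.195
finger_force: 41.9
```

```bash
python3 -c "
from h import *
did(-.018,0,0,0)"; python3 tip.py
```

```text
cmd [621.79 -48.09  45.4    1.49] meas [623.3 -46.3  49.2] F [-5.7 10.8 12.9] t 40.58 open 0.195
gap -70.0 lat -0.9 z 49.2 ang 1.4882 F along U 9.9 lat -7.1 up 12.9 M [ 1.37  0.81 -0.12] t 40.58 open 0.195
d [ 2.1 -5.7] nose-up 0.107 slip 0.0  TIP h 5.4 lat 4.4 depth 70.0
```

Emit:
jog_arm:
  steps:
    - {"dx": 0.014, "dy": 0.0044, "dz": -0.006, "turn": 0.012, "fingers": 1}
    - {"dx": 0.014, "dy": 0.0044, "dz": -0.006, "turn": 0.012, "fingers": 1}
    - {"dx": 0, "dy": 0.0044, "dz": -0.006, "turn": 0.012, "fingers": 1}
    - {"dx": 0, "dy": 0.0044, "dz": -0.006, "turn": 0.012, "fingers": 1}

```text
time_s: 41.12
ee_pos: [623.9, -47.7, 49.7]
eef_rot: [-0.0, 0.748, 0.663, 0.001]
ft_force: [-3.7, 4.7, 9.0]
opening: 0.196
finger_force: 41.3
```

```bash
python3 -c "
from h import *
did(0,.0044,-.006,.012)"; python3 tip.py
```

```text
cmd [622.89 -48.18  46.9    1.45] meas [623.9 -47.7  49.7] F [-3.7  4.7  9. ] t 41.12 open 0.196
gap -71.3 lat -0.1 z 49.7 ang 1.4504 F along U 4.2 lat -4.3 up 9.0 M [ 0.69  0.62 -0.1 ] t 41.12 open 0.196
d [ 1.9 -5. ] nose-up 0.095 slip -0.0  TIP h 4.8 lat 1.7 depth 71.3
```

Emit:
jog_arm:
  steps:
    - {"dx": 0.014, "dy": 0.0044, "dz": 0, "turn": 0.012, "fingers": 1}
    - {"dx": 0.014, "dy": 0.0044, "dz": 0, "turn": 0.012, "fingers": 1}
    - {"dx": 0, "dy": 0.0044, "dz": 0, "turn": 0.012, "fingers": 1}
    - {"dx": 0, "dy": 0.0044, "dz": 0, "turn": 0.012, "fingers": 1}

```text
time_s: 41.68
ee_pos: [624.9, -47.8, 49.7]
eef_rot: [-0.0, 0.761, 0.649, 0.001]
ft_force: [-4.7, 5.0, 9.2]
opening: 0.195
finger_force: 41.4
```

```bash
python3 -c "
from h import *
did(0,.0044,0,.012)"; python3 tip.py
```

```text
cmd [623.98 -48.31  46.9    1.41] meas [624.9 -47.8  49.7] F [-4.7  5.   9.2] t 41.67 open 0.195
gap -71.2 lat 0.9 z 49.7 ang 1.4127 F along U 4.3 lat -5.3 up 9.2 M [ 0.68  0.67 -0.11] t 41.67 open 0.195
d [ 2. -5.] nose-up 0.095 slip -0.0  TIP h 4.8 lat -0.9 depth 71.3
```

Emit:
jog_arm:
  steps:
    - {"dx": 0.014, "dy": 0.0044, "dz": 0, "turn": 0.012, "fingers": 1}
    - {"dx": 0.014, "dy": 0.0044, "dz": 0, "turn": 0.012, "fingers": 1}
    - {"dx": 0, "dy": 0.0044, "dz": 0, "turn": 0.012, "fingers": 1}
    - {"dx": 0, "dy": 0.0044, "dz": 0, "turn": 0.012, "fingers": 1}

```text
time_s: 42.22
ee_pos: [625.8, -47.7, 49.6]
eef_rot: [-0.001, 0.773, 0.635, 0.001]
ft_force: [-4.5, 5.9, 10.2]
opening: 0.192
finger_force: 41.4
```

```bash
python3 -c "
from h import *
did(0,.0044,0,.012)"; python3 tip.py
```

```text
cmd [625.07 -48.49  46.9    1.37] meas [625.8 -47.7  49.6] F [-4.5  5.9 10.2] t 42.23 open 0.192
gap -71.1 lat 1.8 z 49.6 ang 1.3748 F along U 5.3 lat -5.3 up 10.2 M [ 0.78  0.73 -0.12] t 42.23 open 0.192
d [ 2.  -5.1] nose-up 0.096 slip -0.0  TIP h 4.9 lat -3.5 depth 71.1
```

Emit:
jog_arm:
  steps:
    - {"dx": 0.01, "dy": -0.0044, "dz": 0, "turn": -0.012, "fingers": 1}
    - {"dx": 0.01, "dy": -0.0044, "dz": 0, "turn": -0.012, "fingers": 1}
    - {"dx": 0, "dy": -0.0044, "dz": 0, "turn": -0.012, "fingers": 1}
    - {"dx": -0.008, "dy": -0.0044, "dz": 0, "turn": -0.012, "fingers": 1}
    - {"dx": -0.014, "dy": -0.0044, "dz": 0, "turn": -0.012, "fingers": 1}
    - {"dx": -0.014, "dy": -0.0044, "dz": 0, "turn": -0.012, "fingers": 1}

```text
time_s: 43.02
ee_pos: [624.5, -50.0, 50.0]
eef_rot: [-0.001, 0.761, 0.649, 0.002]
ft_force: [-3.2, 9.1, 11.2]
opening: 0.192
finger_force: 41.5
```

```bash
python3 -c "
from h import *
did(-.014,-.0044,0,-.012)"; python3 tip.py
```

```text
cmd [623.31 -51.7   46.9    1.41] meas [624.5 -50.   50. ] F [-3.2  9.1 11.2] t 43.02 open 0.192
gap -73.5 lat 0.8 z 50.0 ang 1.4129 F along U 8.6 lat -4.4 up 11.2 M [1.36 0.64 0.01] t 43.02 open 0.192
d [ 1.7 -4.9] nose-up 0.090 slip 0.0  TIP h 4.6 lat -0.9 depth 73.5
```

Emit:
jog_arm:
  steps:
    - {"dx": -0.006, "dy": 0, "dz": -0.006, "turn": 0, "fingers": 1}
    - {"dx": -0.012, "dy": 0, "dz": -0.012, "turn": 0, "fingers": 1}
    - {"dx": -0.018, "dy": 0, "dz": -0.016, "turn": -0.002, "fingers": 1}
    - {"dx": -0.018, "dy": 0, "dz": -0.016, "turn": -0.002, "fingers": 1}

```text
time_s: 43.58
ee_pos: [623.1, -55.4, 51.0]
eef_rot: [-0.0, 0.759, 0.652, 0.001]
ft_force: [2.0, 5.1, 0.0]
opening: 0.195
finger_force: 40.0
```

```bash
python3 -c "
from h import *
did(-.018,0,-.016,-.002)"; python3 tip.py
```

```text
cmd [622.6  -56.15  50.9    1.42] meas [623.1 -55.4  51. ] F [2.  5.1 0. ] t 43.58 open 0.195
gap -79.1 lat 0.2 z 51.0 ang 1.4193 F along U 5.3 lat 1.3 up 0.0 M [ 0.84 -0.34  0.18] t 43.58 open 0.195
d [ 1.4 -3.8] nose-up 0.070 slip -0.0  TIP h 3.9 lat -0.9 depth 79.1
```

Emit:
jog_arm:
  steps:
    - {"dx": -0.003, "dy": 0, "dz": -0.004, "turn": -0.002, "fingers": 1}
    - {"dx": -0.006, "dy": 0, "dz": -0.007, "turn": -0.004, "fingers": 1}
    - {"dx": -0.006, "dy": 0, "dz": -0.01, "turn": -0.004, "fingers": 1}
    - {"dx": -0.006, "dy": 0, "dz": -0.01, "turn": -0.004, "fingers": 1}

```text
time_s: 44.12
ee_pos: [621.7, -55.2, 51.7]
eef_rot: [-0.002, 0.755, 0.656, 0.001]
ft_force: [2.9, 9.9, -5.0]
opening: 0.2
finger_force: 39.8
```

```bash
python3 -c "
from h import *
did(-.006,0,-.01,-.004)"; python3 tip.py
```

```text
cmd [622.37 -57.63  53.4    1.43] meas [621.7 -55.2  51.7] F [ 2.9  9.9 -5. ] t 44.12 open 0.2
gap -79.1 lat -1.3 z 51.7 ang 1.4315 F along U 10.2 lat 1.5 up -5.0 M [ 1.46 -0.51  0.02] t 44.12 open 0.2
d [ 1.2 -3.6] nose-up 0.066 slip 0.0  TIP h 4.1 lat -1.3 depth 79.1
```

Emit:
jog_arm:
  steps:
    - {"dx": 0.008, "dy": 0, "dz": 0.005, "turn": 0, "fingers": 1}
    - {"dx": 0.008, "dy": 0, "dz": 0.005, "turn": 0, "fingers": 0.2}
    - {"dx": 0.008, "dy": 0, "dz": 0.005, "turn": 0, "fingers": -0.8}
    - {"dx": 0.008, "dy": 0, "dz": 0.005, "turn": 0, "fingers": -0.8}
    - {"dx": 0.008, "dy": 0, "dz": 0.005, "turn": 0, "fingers": -0.8}
    - {"dx": 0.1, "dy": 0, "dz": 0.0, "turn": 0, "fingers": -0.8}
    - {"dx": 0.19, "dy": 0, "dz": 0.0, "turn": 0, "fingers": -0.8}
    - {"dx": 0.19, "dy": 0, "dz": -0.01, "turn": 0, "fingers": 1}
    - {"dx": 0.19, "dy": 0, "dz": -0.01, "turn": 0, "fingers": 1}
    - {"dx": 0.19, "dy": 0, "dz": -0.01, "turn": 0, "fingers": 1}
    - {"dx": 0.19, "dy": 0, "dz": -0.01, "turn": 0, "fingers": 1}
    - {"dx": 0.19, "dy": 0, "dz": -0.01, "turn": 0, "fingers": 1}

```text
time_s: 45.68
ee_pos: [628.9, -10.9, 55.8]
eef_rot: [-0.0, 0.755, 0.656, -0.0]
ft_force: [-0.5, 0.7, 0.4]
opening: -0.004
finger_force: 0.0
```

```bash
cat > chk.py <<'E'
from h import *
import sys
w=camera('wrist');s=camera('scene');im=w['pixels'][:,:,::-1].copy();save(w,sys.argv[1])
f=im.astype(int);m=((f[:,:,2]>60)&(f[:,:,1]<.35*f[:,:,2])&(f[:,:,0]<.35*f[:,:,2]));m[:,:200]=0;m[:,440:]=0;m[:150]=0
ys,xs=np.nonzero(m);print('red',len(xs),xs.min(),xs.max(),ys.min(),ys.max()) if len(xs) else print('no red')
where()
for n in('spindle_head','spindle_tip','roll_mid'):
    for k,p in(('wrist',w),('scene',s)):
        for q in spotter.spot_point(n,p)[:4]:
            X=onz(p,q['centre'],70);d=X[:2]-B
            if abs(d@[U[1],-U[0]])<30 and -120<d@U<60: print(n,k,np.round(q['centre'],1),round(q['confidence'],2),'u %.1f lat %.1f'%(d@U,d@[U[1],-U[0]]))
print('flange expected head@29:',[proj(p,[*(B+U*29),70]).round(1) for p in(w,s)])
E
python3 -c "
from h import *
did(.19,0,-.01,0)"; python3 chk.py w8.png
```

```text
cmd [628.97 -10.59  55.9    1.43] meas [628.9 -10.9  55.8] F [-0.5  0.7  0.4] t 45.67 open -0.004
red 166 314 326 347 361
gap -34.1 lat -0.2 z 55.9 ang 1.4310 F along U -0.4 lat -0.3 up -0.0 M [ 0.04  0.08 -0.01] t 45.77 open 0.002
spindle_head wrist [317.7 337.9] 0.96 u 32.0 lat -1.3
roll_mid scene [278.1 257.2] 0.98 u -42.3 lat 2.8
flange expected head@29: [array([320.6, 343.5]), array([310., 247.])]
```

Emit:
jog_arm:
  steps:
    - {"dx": -0.02, "dy": 0, "dz": 0, "turn": 0, "fingers": 1}
    - {"dx": -0.04, "dy": 0, "dz": 0, "turn": 0, "fingers": 1}
    - {"dx": -0.055, "dy": 0, "dz": 0, "turn": 0, "fingers": 1}
    - {"dx": -0.07, "dy": 0, "dz": 0, "turn": 0, "fingers": 1}
    - {"dx": -0.08, "dy": 0, "dz": 0, "turn": 0, "fingers": 1}
    - {"dx": -0.09, "dy": 0, "dz": 0, "turn": 0, "fingers": 1}
    - {"dx": -0.09, "dy": 0, "dz": 0, "turn": 0, "fingers": 1}

```text
time_s: 46.95
ee_pos: [626.1, -33.0, 56.3]
eef_rot: [0.0, 0.755, 0.656, 0.0]
ft_force: [0.5, 2.8, 1.9]
opening: 0.0
finger_force: 1.5
```

```bash
python3 -c "
from h import *
did(-.09,0,0,0)"; python3 chk.py w9.png
```

```text
cmd [625.84 -32.87  55.9    1.43] meas [626.1 -33.   56.3] F [0.5 2.8 1.9] t 46.95 open 0.0
no red
gap -56.4 lat -0.0 z 56.1 ang 1.4315 F along U 2.6 lat 0.3 up 2.4 M [ 0.4  -0.09  0.  ] t 47.05 open 0.0
spindle_head scene [304.3 247.5] 0.71 u 17.2 lat -2.9
spindle_tip scene [306.  247.4] 0.61 u 20.7 lat -1.9
spindle_tip scene [253.5 265.6] 0.52 u -96.0 lat 6.2
roll_mid scene [281.6 255.1] 0.69 u -33.9 lat 0.1
flange expected head@29: [array([319.9, 300. ]), array([310., 247.])]
```

Emit:
jog_arm:
  steps:
    - {"dx": -0.015, "dy": 0, "dz": 0, "turn": 0, "fingers": 1}
    - {"dx": -0.03, "dy": 0, "dz": 0, "turn": 0, "fingers": 1}
    - {"dx": -0.045, "dy": 0, "dz": 0, "turn": 0, "fingers": 1}
    - {"dx": -0.055, "dy": 0, "dz": 0, "turn": 0, "fingers": 1}
    - {"dx": -0.065, "dy": 0, "dz": 0, "turn": 0, "fingers": 1}
    - {"dx": -0.065, "dy": 0, "dz": 0, "turn": 0, "fingers": 1}

```text
time_s: 48.1
ee_pos: [623.3, -49.6, 55.6]
eef_rot: [0.0, 0.755, 0.656, -0.001]
ft_force: [0.6, 2.0, 1.5]
opening: -0.0
finger_force: 1.0
```

```bash
python3 -c "
from h import *
did(-.065,0,0,0)"; python3 chk.py w10.png
```

```text
cmd [623.59 -48.97  55.9    1.43] meas [623.3 -49.6  55.6] F [0.6 2.  1.5] t 48.1 open -0.0
no red
gap -73.2 lat -0.6 z 55.3 ang 1.4313 F along U 2.0 lat -0.7 up 1.3 M [ 0.17 -0.06 -0.08] t 48.2 open -0.0
spindle_head scene [295.9 249. ] 0.49 u -0.9 lat -5.0
roll_mid scene [276.8 256.2] 0.85 u -44.2 lat -0.6
flange expected head@29: [array([321. , 265.7]), array([310., 247.])]
```

Flange is nearly home; press gently the rest of the way.

Emit:
jog_arm:
  steps:
    - {"dx": -0.008, "dy": 0, "dz": 0, "turn": 0, "fingers": 1}
    - {"dx": -0.016, "dy": 0, "dz": 0, "turn": 0, "fingers": 1}
    - {"dx": -0.022, "dy": 0, "dz": 0, "turn": 0, "fingers": 1}
    - {"dx": -0.026, "dy": 0, "dz": 0, "turn": 0, "fingers": 1}
    - {"dx": -0.026, "dy": 0, "dz": 0, "turn": 0, "fingers": 1}

```text
time_s: 49.12
ee_pos: [623.1, -52.0, 56.0]
eef_rot: [-0.002, 0.755, 0.656, 0.002]
ft_force: [2.4, 12.6, 0.1]
opening: -0.0
finger_force: 6.4
```

```bash
python3 -c "
from h import *
did(-.026,0,0,0)
where()"
```

```text
cmd [622.68 -55.4   55.9    1.43] meas [623.1 -52.   56. ] F [ 2.4 12.6  0.1] t 49.12 open -0.0
gap -75.7 lat -0.3 z 56.0 ang 1.4314 F along U 12.8 lat 0.6 up 0.1 M [ 1.9  -0.25 -0.  ] t 49.12 open -0.0
```

Emit:
jog_arm:
  steps:
    - {"dx": -0.008, "dy": 0, "dz": 0, "turn": 0, "fingers": 1}
    - {"dx": -0.008, "dy": 0, "dz": 0, "turn": 0, "fingers": 1}
    - {"dx": -0.008, "dy": 0, "dz": 0, "turn": 0, "fingers": 1}

```text
time_s: 49.5
ee_pos: [623.1, -52.1, 56.1]
eef_rot: [-0.003, 0.755, 0.656, 0.004]
ft_force: [2.1, 18.5, 0.9]
opening: 0.0
finger_force: 9.4
```

```bash
python3 -c "
from h import *
did(-.008,0,0,0)
where()"
```

```text
cmd [622.41 -57.38  55.9    1.43] meas [623.1 -52.1  56.1] F [ 2.1 18.5  0.9] t 49.5 open 0.0
gap -75.7 lat -0.3 z 56.1 ang 1.4317 F along U 18.6 lat -0.5 up 0.9 M [ 2.78 -0.4  -0.01] t 49.5 open 0.0
```

Emit:
jog_arm:
  steps:
    - {"dx": 0.03, "dy": 0, "dz": 0, "turn": 0, "fingers": 1}
    - {"dx": 0.15, "dy": 0, "dz": 0, "turn": 0, "fingers": 1}
    - {"dx": 0.35, "dy": 0, "dz": -0.15, "turn": 0, "fingers": 1}
    - {"dx": 0.45, "dy": 0, "dz": -0.4, "turn": 0, "fingers": 1}
    - {"dx": 0.45, "dy": 0, "dz": -0.5, "turn": 0, "fingers": 1}
    - {"dx": 0.45, "dy": 0, "dz": -0.5, "turn": 0, "fingers": 1}

```text
time_s: 50.25
ee_pos: [640.2, 53.8, 185.1]
eef_rot: [0.003, 0.754, 0.656, 0.002]
ft_force: [0.3, -0.0, 0.2]
opening: -0.0
finger_force: 0.0
```

```bash
python3 -c "
from h import *
did(.45,0,-.5,0)"
cat > fin.py <<'E'
from h import *
P={n:camera(n) for n in('scene','top','wrist')}
for k,p in P.items():
    save(p,'fin_%s.png'%k)
    for n in('spindle_head','spindle_tip','roll_mid','window_right','bore_left'):
        for q in spotter.spot_point(n,p)[:4]:
            X=onz(p,q['centre'],70);d=X[:2]-B
            if abs(d@[U[1],-U[0]])<30 and -130<d@U<60: print(n,k,np.round(q['centre'],1),round(q['confidence'],2),'u %.1f lat %.1f'%(d@U,d@[U[1],-U[0]]))
    for n,u in(('head',0),('outer',6),('tip',-108)): print('  exp',n,proj(p,[*(B+U*u),70]).round(1))
    for n in('paper_cup','glue_bottle','bead_jar'):
        L=spotter.spot_point(n,p); print(n,k,np.round(L[0]['centre'],1) if L else None)
c=P['scene']['pixels'][215:300,215:335,::-1];cv2.imwrite('pics/fin.png',cv2.resize(c,None,fx=6,fy=6,interpolation=cv2.INTER_CUBIC))
E
python3 fin.py
```

```text
cmd [638.04  54.03 180.9    1.43] meas [640.2  53.8 185.1] F [ 0.3 -0.   0.2] t 50.25 open -0.0
spindle_head scene [299.5 250.9] 0.61 u 4.8 lat 2.2
spindle_tip scene [243.8 267.5] 0.41 u -115.9 lat 4.2
roll_mid scene [277.7 258.2] 0.96 u -43.8 lat 5.0
window_right scene [259.5 262. ] 0.83 u -82.1 lat 1.6
window_right scene [245.3 264.4] 0.51 u -111.2 lat -2.3
bore_left scene [293.9 246.5] 0.66 u -2.9 lat -12.7
  exp head [297.  250.7]
  exp outer [299.7 249.9]
  exp tip [247.1 264.8]
paper_cup scene [236.  339.6]
glue_bottle scene [217.5 289.5]
bead_jar scene [310.  330.5]
spindle_head top [354.8 171.5] 0.64 u 1.0 lat -2.5
spindle_tip top [398.9 177.9] 0.64 u -110.9 lat -3.4
roll_mid top [369.7 176.3] 0.8 u -37.7 lat -9.6
window_right top [387.2 174.2] 0.86 u -80.7 lat 2.0
window_right top [356.4 172.3] 0.38 u -3.2 lat -4.0
bore_left top [354.4 168.5] 0.69 u 3.0 lat 5.1
  exp head [355.3 170.6]
  exp outer [353.  170.3]
  exp tip [397.9 176.4]
paper_cup top [420.9 143.3]
glue_bottle top [416.9 188.3]
bead_jar top [371.8 127. ]
bore_left wrist [324.9 338.8] 0.58 u -5.5 lat 3.5
  exp head [320.9 333.6]
  exp outer [320.9 327.8]
  exp tip [320.8 426.9]
paper_cup wrist None
glue_bottle wrist None
bead_jar wrist None
```

Run:
```python
from h import *
for k,box in(('scene',(285,232,325,270)),('top',(335,155,365,185))):
    p=camera(k);f=p['pixels'].astype(int);a,b,c,d=box
    m=(f[:,:,0]>60)&(f[:,:,1]<.4*f[:,:,0])&(f[:,:,2]<.45*f[:,:,0])
    z=np.zeros_like(m);z[b:d,a:c]=m[b:d,a:c];ys,xs=np.nonzero(z)
    print(k,len(xs),xs.mean().round(1),ys.mean().round(1),'box',xs.min(),xs.max(),ys.min(),ys.max())
    ph=np.linspace(0,6.28,40);V=np.array([U[1],-U[0]])
    for g in(0,3,8):
        q=np.array([proj(p,[*(B+U*(g+e)+16*np.sin(t)*V),70+16*np.cos(t)]) for e in(0,6) for t in ph]);print('  gap',g,q.min(0).round(1),q.max(0).round(1))
```

```text
scene 18 297.2 252.4 box 287 301 244 269
  gap 0 [294.7 242.7] [302. 258.]
  gap 3 [296.1 242.3] [303.4 257.6]
  gap 8 [298.3 241.7] [305.7 257. ]
top 18 353.7 169.5 box 353 355 165 174
  gap 0 [352. 164.] [356.3 176.9]
  gap 3 [350.9 163.8] [355.1 176.7]
  gap 8 [348.9 163.5] [353.1 176.4]
```

Both views put the flange at gap 0. I'm handing the job in.

```bash
python3 -c "
from workcell import robot
print(robot.finish_job())"
```

```text
the job is handed in; nothing more can be done
None
```

The spindle is through the left cheek, the roll and the bush, pushed home until it stopped dead at about 19 N with the flange reading flush in both camera views, and the job is handed in at about 50 s (no verdict shown; squareness, the roll's hang and the cup, bottle and jar got only a rough network check).

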